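Tip the dreidels into the tilt-out bin and pack the next layer

TASK

Clear up after the game: put any dreidels lying on the shelf onto the wooden tray, lift the tray by its handle with all the dreidels on it, tip it over the leaning bamboo bin so that they slide off into it, and set the empty tray back down on the teal mat. When every dreidel is in the bin, lay the cork divider board, handle rib upward, flat on the two ledges inside the bin above them, then stack every navy candle box flat on the board, side by side in one layer. Leave the menorah, the steel canister and the potted plant where they are.

Things in the scene. Friction and masses are not known exactly. Their poses are not given: they have to be found in the camera images.
- bin: fixed open bamboo bin leaning 0.1 rad towards the robot, back panel 120 mm high behind it. Origin: centre of its underside; own frame: x away from the robot up the sloping floor, z out of the mouth. Inside 200 (x) by 180 (y) mm, walls 6, inner floor z = 8, rim z = 136. Ledges 14 mm deep inside the front (-x) and rear (+x) walls, tops at z = 92 mm
- mat: teal silicone mat, fixed, 200 x 180 x 3 mm (x, y, z); origin at the centre of its underside; its x runs along the tray's length
- tray: light wooden scoop tray on the mat, 0.3 kg: floor 170 x 150 x 5 mm; side walls 12 mm high, rear wall (-x) 42 mm, front edge (the nose, x = +85 mm) open. Dark bar handle behind the rear wall, x = -85 to -165 mm, 14 mm wide (y), 18 to 42 mm above the underside. Origin: centre of the underside, z up
- dreidel0: blue acrylic dreidel, may be absent: a 36 mm cube body with a blunt cone tip 18 mm long on one side and a thin stem (10 mm across, 20 mm long) on the other, 74 mm over all, 45 g. Origin at the centre of the cube; x runs along the spinning axis towards the tip. Starts lying on the tray
- dreidel1: amber acrylic dreidel, may be absent: a 36 mm cube body with a blunt cone tip 18 mm long on one side and a thin stem (10 mm across, 20 mm long) on the other, 74 mm over all, 45 g. Origin at the centre of the cube; x runs along the spinning axis towards the tip. Starts lying on the tray
- dreidel2: crimson acrylic dreidel, may be absent: a 36 mm cube body with a blunt cone tip 18 mm long on one side and a thin stem (10 mm across, 20 mm long) on the other, 74 mm over all, 45 g. Origin at the centre of the cube; x runs along the spinning axis towards the tip. Starts lying on the shelf, off the tray
- dreidel3: green acrylic dreidel, may be absent: a 36 mm cube body with a blunt cone tip 18 mm long on one side and a thin stem (10 mm across, 20 mm long) on the other, 74 mm over all, 45 g. Origin at the centre of the cube; x runs along the spinning axis towards the tip. Starts lying on the shelf, off the tray
- board: cork divider board lying flat, 190 x 170 x 5 mm (x, y, z), 160 g, with a dark upright grip rib at its centre on top: 10 mm thick (x), 60 mm long (y), from 5 to 30 mm above its underside. Origin at the centre of its underside, z up (rib side)
- candles0: navy candle box with a cream band, may be absent: 66 x 42 x 30 mm (x, y, z), 90 g. Origin at the centre of its underside, z up; lies flat on the glass shelf in front of the bin at the start
- candles1: navy candle box with a cream band, may be absent: 66 x 42 x 30 mm (x, y, z), 90 g. Origin at the centre of its underside, z up; lies flat on the glass shelf in front of the bin at the start
- candles2: navy candle box with a cream band, may be absent: 66 x 42 x 30 mm (x, y, z), 90 g. Origin at the centre of its underside, z up; lies flat on the glass shelf in front of the bin at the start
- candles3: navy candle box with a cream band, may be absent: 66 x 42 x 30 mm (x, y, z), 90 g. Origin at the centre of its underside, z up; lies flat on the glass shelf in front of the bin at the start
- menorah: chrome nine-branched menorah, 220 mm wide, 200 mm high; origin at the centre of its foot. To be left alone
- canister: small steel canister, 69 mm across, 110 mm high; origin at the centre of its underside. To be left alone
- plant: small plant in a terracotta pot, 72 mm across, 110 mm high; origin at the centre of its underside. To be left alone
Mind the look-alikes: they are no part of the job. Several things look just like the dreidel3: the one meant starts farthest from the robot's base.

How it is judged:
On the way, in this order (a step that is already met when the one before it is completed fails the run):
1. the tray is lifted clear of the mat with every dreidel on it (height (world z) of tray above 0.05 m and x of dreidel0 in the frame of tray between -0.085 and 0.095 m and y of dreidel0 in the frame of tray between -0.075 and 0.075 m and z of dreidel0 in the frame of tray between 0 and 0.06 m and x of dreidel1 in the frame of tray between -0.085 and 0.095 m and y of dreidel1 in the frame of tray between -0.075 and 0.075 m and z of dreidel1 in the frame of tray between 0 and 0.06 m and x of dreidel2 in the frame of tray between -0.085 and 0.095 m and y of dreidel2 in the frame of tray between -0.075 and 0.075 m and z of dreidel2 in the frame of tray between 0 and 0.06 m and x of dreidel3 in the frame of tray between -0.085 and 0.095 m and y of dreidel3 in the frame of tray between -0.075 and 0.075 m and z of dreidel3 in the frame of tray between 0 and 0.06 m), for 0.1 s.
2. the tray is tipped by more than 0.3 rad and a dreidel has slid into the bin (angle between tray's own z axis and vertical above 0.3 rad and ((x of dreidel0 in the frame of bin between -0.1 and 0.1 m and y of dreidel0 in the frame of bin between -0.09 and 0.09 m and z of dreidel0 in the frame of bin between 0 and 0.09 m) or (x of dreidel1 in the frame of bin between -0.1 and 0.1 m and y of dreidel1 in the frame of bin between -0.09 and 0.09 m and z of dreidel1 in the frame of bin between 0 and 0.09 m) or (x of dreidel2 in the frame of bin between -0.1 and 0.1 m and y of dreidel2 in the frame of bin between -0.09 and 0.09 m and z of dreidel2 in the frame of bin between 0 and 0.09 m) or (x of dreidel3 in the frame of bin between -0.1 and 0.1 m and y of dreidel3 in the frame of bin between -0.09 and 0.09 m and z of dreidel3 in the frame of bin between 0 and 0.09 m))).
3. every dreidel is inside the bin below the ledges and the tray is level again (angle between tray's own z axis and vertical below 0.15 rad and x of dreidel0 in the frame of bin between -0.1 and 0.1 m and y of dreidel0 in the frame of bin between -0.09 and 0.09 m and z of dreidel0 in the frame of bin between 0 and 0.09 m and x of dreidel1 in the frame of bin between -0.1 and 0.1 m and y of dreidel1 in the frame of bin between -0.09 and 0.09 m and z of dreidel1 in the frame of bin between 0 and 0.09 m and x of dreidel2 in the frame of bin between -0.1 and 0.1 m and y of dreidel2 in the frame of bin between -0.09 and 0.09 m and z of dreidel2 in the frame of bin between 0 and 0.09 m and x of dreidel3 in the frame of bin between -0.1 and 0.1 m and y of dreidel3 in the frame of bin between -0.09 and 0.09 m and z of dreidel3 in the frame of bin between 0 and 0.09 m), for 0.2 s.
4. the divider board lies flat on both ledges, rib up, with every dreidel below it (z of board in the frame of bin between 0.087 and 0.097 m and x of board in the frame of bin between -0.012 and 0.012 m and y of board in the frame of bin between -0.012 and 0.012 m and angle between the z axis of board and the z axis of bin, either way round below 0.05 rad and x of dreidel0 in the frame of bin between -0.1 and 0.1 m and y of dreidel0 in the frame of bin between -0.09 and 0.09 m and z of dreidel0 in the frame of bin between 0 and 0.09 m and x of dreidel1 in the frame of bin between -0.1 and 0.1 m and y of dreidel1 in the frame of bin between -0.09 and 0.09 m and z of dreidel1 in the frame of bin between 0 and 0.09 m and x of dreidel2 in the frame of bin between -0.1 and 0.1 m and y of dreidel2 in the frame of bin between -0.09 and 0.09 m and z of dreidel2 in the frame of bin between 0 and 0.09 m and x of dreidel3 in the frame of bin between -0.1 and 0.1 m and y of dreidel3 in the frame of bin between -0.09 and 0.09 m and z of dreidel3 in the frame of bin between 0 and 0.09 m), for 0.3 s.
At the end, for the whole second after the job is handed in: Dreidels in the bin, centres below the ledge tops; board rib up on both ledges (5 mm, 0.05 rad); each candle box flat (0.12 rad) directly on the board, its centre over it; tray level on the mat, centres within 50 mm; all at rest and released (all of step 4 and horizontal distance between tray and mat below 0.05 m and angle between tray's own z axis and vertical below 0.05 rad and z of tray in the frame of mat between 0 and 0.007 m and linear speed of each of tray, candles0, candles1, candles2, candles3 below 0.02 m/s and x of candles0 in the frame of board between -0.095 and 0.095 m and y of candles0 in the frame of board between -0.085 and 0.085 m and z of candles0 in the frame of board between 0 and 0.012 m and angle between the z axis of each of candles0, candles1, candles2, candles3 and the z axis of board, either way round below 0.12 rad and x of candles1 in the frame of board between -0.095 and 0.095 m and y of candles1 in the frame of board between -0.085 and 0.085 m and z of candles1 in the frame of board between 0 and 0.012 m and x of candles2 in the frame of board between -0.095 and 0.095 m and y of candles2 in the frame of board between -0.085 and 0.085 m and z of candles2 in the frame of board between 0 and 0.012 m and x of candles3 in the frame of board between -0.095 and 0.095 m and y of candles3 in the frame of board between -0.085 and 0.085 m and z of candles3 in the frame of board between 0 and 0.012 m and linear speed of each of dreidel0, dreidel1, dreidel2, dreidel3 below 0.03 m/s); the robot touches nothing.
It fails at once if the menorah is moved by more than 30 mm or tipped (distance of menorah from where it was at the start of the episode above 0.03 m or angle between menorah's own z axis and vertical above 0.35 rad).
It fails at once if the steel canister is moved by more than 30 mm or tipped (distance of canister from where it was at the start of the episode above 0.03 m or angle between canister's own z axis and vertical above 0.35 rad).
It fails at once if the potted plant is moved by more than 30 mm or tipped (distance of plant from where it was at the start of the episode above 0.03 m or angle between plant's own z axis and vertical above 0.35 rad).
Of dreidel0, dreidel1 only 1 to 2 are there at a start; the rules pass over those that are not, and their reading is None.
Of dreidel2, dreidel3 only 1 to 2 are there at a start; the rules pass over those that are not, and their reading is None.
Of candles0, candles1, candles2, candles3 only 2 to 4 are there at a start; the rules pass over those that are not, and their reading is None.
At some moment in a run one of board, candles0, candles1, candles2, candles3 may be knocked a few centimetres aside while the robot is not near it.
It also fails if it takes over 210 s, if anything falls off the work surface, if the arm or the gripper's body presses on something with over 40 N, if the wrist force passes 120 N, or if a joint passes its speed limit or range.

ROBOT

A 6-joint arm with a two-finger parallel gripper is mounted at the origin on the work surface. World frame = base frame: x ahead of the robot, y to its left, z up, the work surface at z = 0. Lengths are in m, angles in rad, forces in N, time in s.
With the tool pointing down it reaches from about 0.375 to 0.975 m from the base axis. Payload 3.8 kg.
Tool frame: the origin (TCP) lies between the finger pads; the fingertips stand 17 mm ahead of it and the grasp point (between the pads) lies 2 mm behind it; y points along the fingers, z is the direction in which the jaws open and shut, and the axes are right-handed (so a half turn about y gives the same grasp; the last joint's range is limited). The gripper opens to 85 mm and grips with 20 to 120 N. Pads are 22 mm wide; open, the fingers measure 114 mm over their backs; the gripper's body (76 mm by 85 mm) begins 54 mm behind the grasp point. The pads swing forward as they close: fully open they stand 13 mm farther back than shut.
Start: joints at [-1.311, 0.264, 1.604, -0, 1.274, -0.037], TCP at [0.197, -0.645, 0.248] pointing down, gripper open.
Joint ranges: [-2.63, 2.63], [-0.94, 2.18], [0.31, 2.57], [-1.31, 4.45], [0, 2.66], [-2.55, 2.55]. Speed limits (rad/s): [2.57, 2.57, 3.14, 3.14, 3.14, 3.14].

INTERFACE

Orientations are given as a rotation vector (axis times angle).
In Python, from workcell import bot, eyes, nets gives the robot as it stands. The module is installed in compiled form; this text tells all that it offers.
- The arm moves only by the tool jog_arm, never from a script. Its arguments are lists of equal length, an entry for each row: "turn": the turn, a rotation vector about the tool's x, y, z in rad, a list of three; "slide": the shift along the tool's x, y, z in mm, a list of three; "grip": the opening in per cent of the stroke, from 0 (shut) to 100 (fully open). A call has 1 to 5 rows; each row shifts and turns the commanded pose from where the row before left it, along the tool's axes as they then stand; what a row does not reach is not made up. A row lasts 1/10 s, in which the tool goes at most 50 mm and 8.59 degrees, less where a joint would pass 70% of its speed; a pose out of reach is approached as far as the arm can. A call with a gripper value outside its range is refused whole. The fingers move at their own pace and stop on an object; "newtons" is the grip in N (left out, the last holds). Time passes only in rows, so rows that do not move let the fingers close. It gives the time, the measured TCP pose, the force and the opening at its end, in the units of the state.
- bot.read_state(): the state, without advancing time (a new reading comes with each control period).
- eyes.read_camera(name): name is "scene" or "top" or "wrist"; returns a dict with "img" (420x560x3 uint8, red, green, blue), "depth" (420x560 float32, m along the optical axis (not along the pixel's ray), 0 where there is no reading), "intrinsics" (3x3 intrinsics, pixels), "position" and "rotation" of the camera in the world. Camera axes: x right, y down, z forward; pixel columns grow to the right and rows downward; lengths in m; the calibration is good to about 2 mm. A picture is of the moment at which its call begins.
- bot.finish_job(): hands the job in, once; it reports no verdict.
Trained networks look in a picture, given as the dict that the camera call returned (one of the last four; its "shot" number tells which), for a name from the list of things; names that differ only in an ending like _2 or _b are one class to them, and where a whole thing is asked for, a point or a joint stands for the part that bears it (a point fixed in the world has none). Each returns a list of dicts, best first, with "conf" (0 to 1); they miss things now and then, are a little off and sometimes report something else, mostly with a low value. They report only what shows in the picture. A call takes as long as a camera call. They do not tell look-alikes from the thing itself.
- nets.search_frame(thing, picture): "xyz" ([x, y, z] in m, in the coordinates of the camera as it stood for that picture, good to about 4 mm: the middle of the surface that is visible of it).
The state is a dict: "time": time; "q": joint angles; "joint_vel": joint speeds; "joint_torque": joint torques, N m; "tool_pos": TCP position; "tcp_rot": TCP orientation; "wrist_force": force on the tool from outside, world axes, zero at the start; "torque": the same for the moment, N m; "width": opening from 0.0 (shut) to 1.0 (fully open).
Only numpy, scipy, OpenCV 4.12 (cv2) and the standard library are available. Lean on these libraries where they do the work, as an engineer would, in place of code of your own. Each camera call takes 0.05 s, during which the arm holds its last target.

## Working session

There is one attempt and no reset: what is moved stays moved. The work goes in short steps, Python scripts to look and compute and a tool call to move; the robot and the scene stay as the last step left them, time stands still between calls to the robot, and variables do not carry over. Pictures are saved under pics/ and viewed, and the job is handed in when it is done.

Besides the shell and the picture viewer there is one more tool, called after "Emit:" as name(argument=value, ...), one argument or row to a line, values as JSON. jog_arm: Moves the arm, as the interface text tells. Its arguments: {"type":"object","properties":{"turn":{"type":"array"},"slide":{"type":"array"},"grip":{"type":"array"},"newtons":{"type":"number"}},"required":["turn","slide","grip"]}

```bash
mkdir -p pics; ls; cat > h.py <<'E'
import numpy as np, cv2
from workcell import bot, eyes, nets
from scipy.spatial.transform import Rotation as R
def shot(n,f=None):
    p=eyes.read_camera(n)
    if f: cv2.imwrite('pics/'+f,p['img'][:,:,::-1])
    return p
def cloud(p):
    K=p['intrinsics'];d=p['depth'];h,w=d.shape
    u,v=np.meshgrid(np.arange(w),np.arange(h))
    c=np.stack([(u-K[0,2])/K[0,0]*d,(v-K[1,2])/K[1,1]*d,d],-1)
    r=p['rotation']; r=np.array(r)
    if r.shape!=(3,3): r=R.from_rotvec(r).as_matrix()
    W=c@r.T+np.array(p['position']); W[d==0]=np.nan
    return W
def w(p,x):
    r=np.array(p['rotation'])
    if r.shape!=(3,3): r=R.from_rotvec(r).as_matrix()
    return r@np.array(x)+np.array(p['position'])
def pix(p,X):
    r=np.array(p['rotation'])
    if r.shape!=(3,3): r=R.from_rotvec(r).as_matrix()
    c=r.T@(np.array(X)-np.array(p['position'])); K=p['intrinsics']
    return (K[0,0]*c[0]/c[2]+K[0,2],K[1,1]*c[1]/c[2]+K[1,2])
E
python3 - <<'E'
from h import *
np.set_printoptions(precision=4,suppress=True)
print(bot.read_state())
for n in ['scene','top','wrist']:
    p=shot(n,n+'0.png'); print(n,p['position'],p['rotation'],p['intrinsics'].tolist())
    if n!='wrist':
      for t in ['bin','mat','tray','dreidel0','dreidel1','dreidel2','dreidel3','board','candles0','menorah','canister','plant']:
        for r in nets.search_frame(t,p): 
            X=w(p,r['xyz']); print(t,round(r['conf'],2),X,np.round(pix(p,X)))
E
```

```text
pics
{'time': 0.0, 'q': array([-1.3109,  0.2647,  1.6054,  0.    ,  1.2737, -0.0369]), 'joint_vel': array([ 0.0022, -0.0002, -0.0003, -0.0006, -0.0018, -0.0008]), 'joint_torque': array([ -0.0021, -51.5113, -36.7316,   0.0002,   0.0131,   0.    ]), 'tool_pos': array([ 0.1972, -0.6448,  0.247 ]), 'tcp_rot': array([-0.3085,  2.0643, -2.0596]), 'wrist_force': array([ 0.4567, -0.0026, -0.7092]), 'torque': array([-0.0397,  0.0416, -0.0115]), 'width': 1.001023910515895}
scene [ 1.4177 -0.0172  1.2153] [-1.8382 -1.8219  0.6388] [[424.9095542550884, 0.0, 275.3683089600837], [0.0, 424.9095542550884, 216.72329555156625], [0.0, 0.0, 1.0]]
bin 0.9 [0.6017 0.0019 0.0863] [279. 238.]
bin 0.48 [0.3987 0.2045 0.0367] [333. 200.]
mat 0.76 [0.6441 0.2391 0.0027] [349. 262.]
mat 0.29 [0.602  0.0017 0.0831] [278. 238.]
tray 0.59 [0.5638 0.2903 0.0022] [361. 242.]
tray 0.22 [ 0.4706 -0.5885  0.062 ] [109. 213.]
dreidel0 0.72 [0.608  0.2372 0.0386] [349. 247.]
dreidel0 0.69 [0.4    0.2039 0.0338] [333. 201.]
dreidel0 0.65 [0.2672 0.2245 0.0326] [335. 175.]
dreidel0 0.54 [0.5361 0.3027 0.0385] [365. 230.]
d
[... 2745 characters left out ...]
0.7 [0.3871 0.2028 0.0345] [202. 249.]
dreidel3 0.6 [0.387  0.2855 0.0365] [172. 249.]
dreidel3 0.55 [0.5264 0.296  0.0418] [170. 201.]
board 0.6 [ 0.4718 -0.3763  0.0071] [398. 218.]
board 0.19 [ 0.6804 -0.2766  0.1013] [368. 141.]
candles0 0.84 [ 0.4405 -0.1418  0.0341] [321. 228.]
candles0 0.58 [ 0.4298 -0.0657  0.0295] [295. 232.]
menorah 0.84 [0.3927 0.5085 0.0976] [ 83. 246.]
menorah 0.45 [0.5967 0.2391 0.0424] [190. 177.]
canister 0.73 [ 0.6819 -0.278   0.1025] [369. 140.]
plant 0.92 [ 0.4517 -0.583   0.0612] [477. 221.]
wrist [ 0.2606 -0.6256  0.3747] [ 2.3459 -1.7362 -0.233 ] [[327.4734984005929, 0.0, 280.0639611098875], [0.0, 327.4734984005929, 208.79415607568438], [0.0, 0.0, 1.0]]
```

View pics/top0.png

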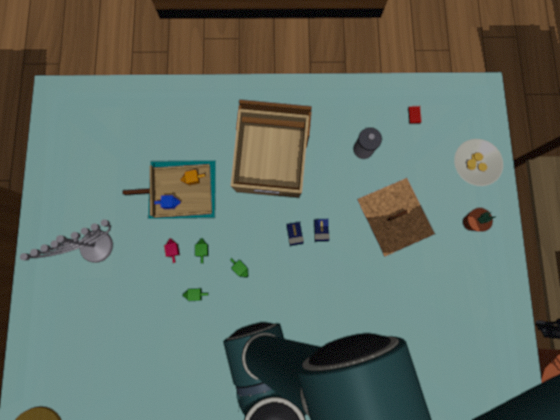

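View pics/scene0.png

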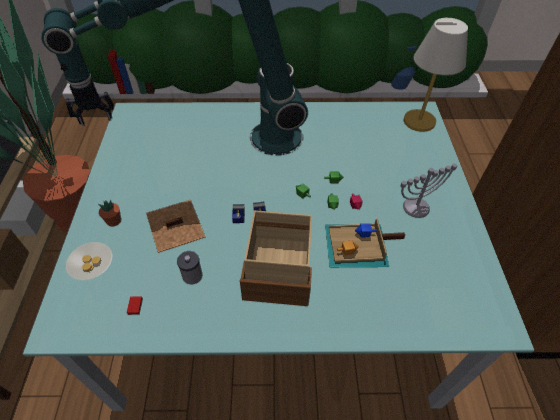

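```bash
python3 - <<'E'
import cv2
a=cv2.imread('pics/top0.png')[140:320,150:350]
cv2.imwrite('pics/topcrop.png',cv2.resize(a,None,fx=3,fy=3,interpolation=cv2.INTER_CUBIC))
E
```

```text
(no output)
```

View pics/topcrop.png

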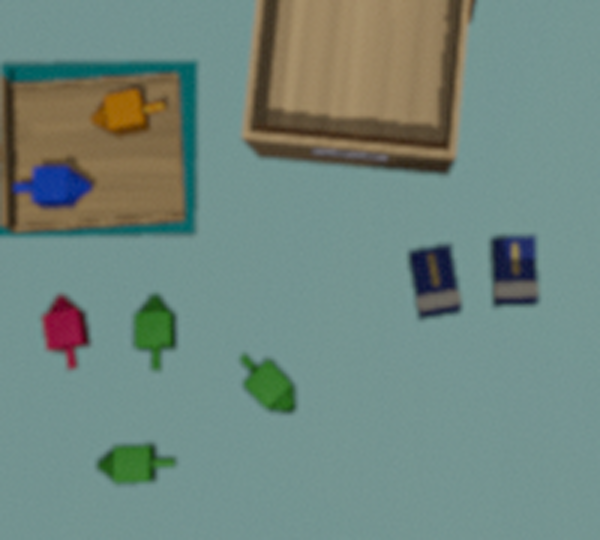

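```bash
cat >> h.py <<'E'
np.set_printoptions(precision=4,suppress=True)
def down(a):  # tool y down, tool z (jaw axis) at angle a from world x in horizontal plane
    z=np.array([np.cos(a),np.sin(a),0]);y=np.array([0,0,-1.]);x=np.cross(y,z)
    return np.stack([x,y,z],1)
def to(pos,Rt=None,tilt=None):
    s=bot.read_state(); R0=R.from_rotvec(s['tcp_rot']).as_matrix()
    d=R0.T@(np.array(pos)-s['tool_pos'])*1000
    n=int(np.ceil(np.linalg.norm(d)/50+1e-6))
    print('slide',np.round(d,1),'|',n,'rows of',np.round(d/max(n,1),1))
    if Rt is not None:
        rv=R.from_matrix(R0.T@Rt).as_rotvec(); m=int(np.ceil(np.linalg.norm(rv)/.149))
        print('turn',np.round(rv,3),m,'rows of',np.round(rv/max(m,1),3)); 
    
def jaw():
    s=bot.read_state(); R0=R.from_rotvec(s['tcp_rot']).as_matrix()
    print('t',s['time'],'pos',s['tool_pos'],'fingers',R0[:,1],'jaw',R0[:,2],np.arctan2(R0[1,2],R0[0,2]),'F',s['wrist_force'],'w',s['width'],'q',s['q'])
    return s,R0
E
python3 -c "
from h import *
jaw();to([.45,-.35,.26]);to([.5,0,.28]);to([.42,.22,.28])"
```

```text
t 1.35 pos [ 0.1974 -0.6455  0.2482] fingers [ 0.      0.0001 -1.    ] jaw [ 0.2925 -0.9563 -0.0001] -1.2740021137635762 F [ 0.107  -0.3609 -0.4863] w 1.0033361056788823 q [-1.3109  0.2639  1.604   0.      1.2737 -0.0369]
slide [-328.   -11.7 -208.7] | 8 rows of [-41.   -1.5 -26.1]
slide [-478.1  -31.7 -528.8] | 15 rows of [-31.9  -2.1 -35.3]
slide [-466.   -31.7 -762.5] | 18 rows of [-25.9  -1.8 -42.4]
```

View pics/wrist0.png

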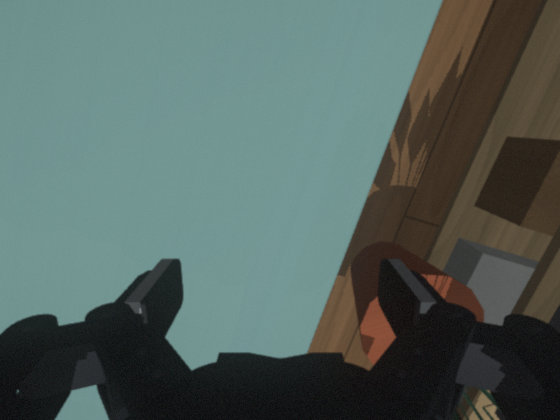

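Emit:
jog_arm(
  turn=[
    [0, 0, 0],
    [0, 0, 0],
    [0, 0, 0],
    [0, 0, 0],
    [0, 0, 0],
  ],
  slide=[
    [-41, -2, -26],
    [-41, -2, -26],
    [-41, -2, -26],
    [-41, -2, -26],
    [-41, -2, -26],
  ],
  grip=[100, 100, 100, 100, 100],
)

```text
time: 1.85
tool_pos: [0.3563, -0.4598, 0.2586]
tcp_rot: [-0.307, 2.061, -2.063]
wrist_force: [0.4, -0.7, -0.2]
width: 1.002
```

Emit:
jog_arm(
  turn=[
    [0, 0, 0],
    [0, 0, 0],
    [0, 0, 0],
    [0, 0, 0],
    [0, 0, 0],
  ],
  slide=[
    [-40, -3, -27],
    [-30, -3, -40],
    [-20, -3, -45],
    [-20, -3, -45],
    [-20, -3, -45],
  ],
  grip=[100, 100, 100, 100, 100],
)

```text
time: 2.35
tool_pos: [0.4207, -0.2282, 0.2735]
tcp_rot: [-0.307, 2.062, -2.062]
wrist_force: [1.3, 0.2, -0.2]
width: 0.998
```

```bash
python3 -c "
from h import *
jaw();to([.5,0,.28]);to([.40,.22,.28]);"
```

```text
t 2.35 pos [ 0.4207 -0.2282  0.2735] fingers [ 0.0006 -0.0001 -1.    ] jaw [ 0.2922 -0.9564  0.0003] -1.2742870344824904 F [ 1.2855  0.2188 -0.1945] w 0.9978732234265805 q [-0.5492 -0.1308  1.9767  0.0002  1.295   0.725 ]
slide [-142.5   -6.4 -195.1] | 5 rows of [-28.5  -1.3 -39. ]
slide [-111.2   -6.5 -434.7] | 9 rows of [-12.4  -0.7 -48.3]
```

Emit:
jog_arm(
  turn=[
    [0, 0, 0],
    [0, 0, 0],
    [0, 0, 0],
    [0, 0, 0],
    [0, 0, 0],
  ],
  slide=[
    [-12, 0, -47],
    [-12, 0, -47],
    [-12, 0, -47],
    [-12, 0, -47],
    [-12, 0, -47],
  ],
  grip=[100, 100, 100, 100, 100],
)

```text
time: 2.85
tool_pos: [0.4088, 0.0139, 0.2738]
tcp_rot: [-0.306, 2.061, -2.062]
wrist_force: [1.9, 0.4, 0.2]
width: 0.999
```

Emit:
jog_arm(
  turn=[
    [0, 0.1, 0],
    [0, 0.1, 0],
    [0, 0.1, 0],
    [0, 0, 0],
    [0, 0, 0],
  ],
  slide=[
    [-5, -2, -47],
    [-5, -2, -47],
    [-5, 0, -47],
    [-5, 0, -40],
    [0, 0, 0],
  ],
  grip=[60, 60, 60, 60, 60],
)

```text
time: 3.35
tool_pos: [0.4015, 0.197, 0.2777]
tcp_rot: [-0.002, 2.222, -2.217]
wrist_force: [1.0, -1.1, -0.7]
width: 0.6
```

```bash
python3 -c "
from h import *
jaw()
p=shot('wrist','w1.png');print(p['position'],p['rotation'])
for r in nets.search_frame('dreidel2',p): 
            X=w(p,r['xyz']); print(round(r['conf'],2),X,np.round(pix(p,X)))
"
```

```text
t 3.35 pos [0.4015 0.197  0.2777] fingers [ 0.0009  0.0022 -1.    ] jaw [ 0.0024 -1.     -0.0022] -1.5683799442380222 F [ 1.036  -1.0938 -0.6713] w 0.6001746619979428 q [ 0.3992 -0.1991  2.0269  0.0018  1.3121  1.9671]
[0.4675 0.1974 0.4041] [ 2.0829 -2.0779 -0.28  ]
0.74 [0.2673 0.2247 0.0342] [259. 286.]
0.72 [0.581  0.2406 0.0238] [239.   5.]
0.69 [0.3886 0.2877 0.0352] [202. 191.]
0.64 [0.3893 0.205  0.0367] [274. 190.]
0.61 [0.332  0.0978 0.0375] [364. 238.]
```

View pics/w1.png

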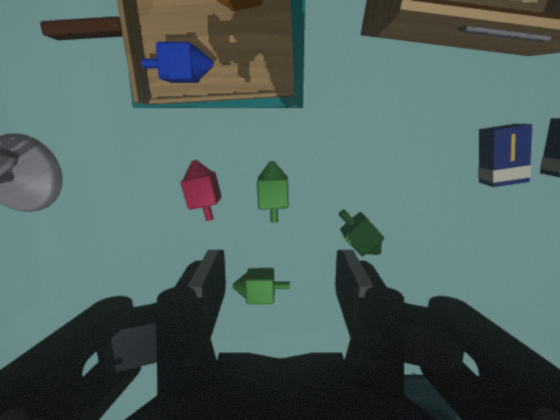

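```bash
cat >> h.py <<'E'
def rect(W,m):
    P=W[m][:,:2].astype(np.float32)
    c,s,a=cv2.minAreaRect(P*1000)
    return np.array(c)/1000,np.round(s,1),round(a,1),m.sum()
def hsv(p): return cv2.cvtColor(p['img'],cv2.COLOR_RGB2HSV)
COL={'red':(165,180),'green':(50,75),'blue':(105,130),'amber':(10,25)}
def dre(p,col,near=None,rad=.06,zlo=.030,zhi=.05):
    W=cloud(p);h=hsv(p);lo,hi=COL[col]
    m=(h[...,0]>=lo)&(h[...,0]<=hi)&(h[...,1]>120)&np.isfinite(W[...,2])
    if near is not None: m&=np.hypot(W[...,0]-near[0],W[...,1]-near[1])<rad
    mt=m&(W[...,2]>zlo)&(W[...,2]<zhi)
    k=cv2.morphologyEx(mt.astype(np.uint8),cv2.MORPH_OPEN,np.ones((5,5),np.uint8))>0
    if k.sum()<20: print(col,'none');return
    z=np.median(W[k][:,2]); r=rect(W,k&(abs(W[...,2]-z)<.005)); C=r[0]
    # axis from all points: stem/tip
    P=W[m&(W[...,2]>.012)][:,:2]-C; 
    print(col,'top centre',C,'z',z,'size',r[1],'ang',r[2],'n',r[3])
    return C,z,P
E
python3 - <<'E'
from h import *
for n in ['wrist','top']:
    p=shot(n)
    dre(p,'red',(.388,.287));dre(p,'green',(.388,.204),.05);dre(p,'blue',(.526,.296)); dre(p,'amber',(.596,.239))
    W=cloud(p);m=(abs(W[...,0]-.40)<.1)&(abs(W[...,1]-.15)<.15)
    print('shelf z',np.nanmedian(W[...,2][m]))
E
```

```text
red top centre [0.3899 0.2916] z 0.03648385738658422 size [42.  34.5] ang 9.5 n 931
green none
blue top centre [0.525  0.3025] z 0.04403465338097301 size [34.7 42.8] ang 0.1 n 1431
amber top centre [0.5807 0.2459] z 0.03459339467452727 size [18.6  3. ] ang 89.8 n 59
shelf z 0.3164028329886886
red top centre [0.3847 0.2894] z 0.035162264948897626 size [30.1 34.6] ang 2.8 n 128
green top centre [0.3874 0.206 ] z 0.03515722652005271 size [38. 32.] ang 0.7 n 143
blue none
amber top centre [0.5996 0.2397] z 0.04290541327747299 size [36.7 41.2] ang 9.9 n 153
shelf z 0.6197326228560907
```

Emit:
jog_arm(
  turn=[
    [0, 0, 0],
    [0, 0, 0],
    [0, 0, 0],
    [0, 0, 0],
    [0, 0, 0],
  ],
  slide=[
    [14, 40, -8],
    [0, 45, 0],
    [0, 45, 0],
    [0, 45, 0],
    [0, 20, 0],
  ],
  grip=[60, 60, 60, 60, 60],
)

```text
time: 4.05
tool_pos: [0.3847, 0.1979, 0.0783]
tcp_rot: [-0.0, -2.212, 2.219]
wrist_force: [-0.6, -0.4, 0.3]
width: 0.602
```

```bash
python3 -c "
from h import *
jaw(); to([.387,.2055,.021],down(-np.pi/2))
p=shot('wrist','w2.png');dre(p,'green',(.388,.204),.05,.02)
"
```

```text
t 4.05 pos [0.3847 0.1979 0.0783] fingers [-0.0059 -0.0029 -1.    ] jaw [-0.0059 -1.      0.003 ] -1.5767251066223062 F [-0.6298 -0.4345  0.3054] w 0.6024077651038886 q [ 0.4177 -0.0141  2.2596 -0.0003  0.9027  1.9946]
slide [-2.6 57.2 -7.8] | 2 rows of [-1.3 28.6 -3.9]
turn [-0.003 -0.006  0.006] 1 rows of [-0.003 -0.006  0.006]
green top centre [0.3584 0.2036] z 0.02388441803724639 size [3.  7.4] ang 89.4 n 58
```

View pics/w2.png

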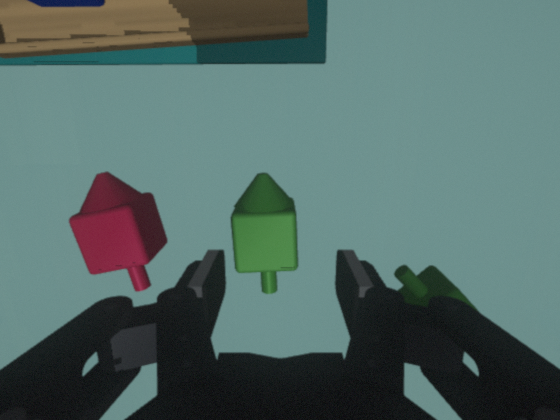

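Emit:
jog_arm(
  turn=[
    [0, 0, 0],
    [0, 0, 0],
    [0, 0, 0],
    [0, 0, 0],
    [0, 0, 0],
  ],
  slide=[
    [-2, 15, -8],
    [0, 22, 0],
    [0, 20, 0],
    [0, 0, 0],
    [0, 0, 0],
  ],
  grip=[60, 60, 60, 25, 25],
  newtons=40,
)

```text
time: 4.6
tool_pos: [0.3901, 0.2082, 0.026]
tcp_rot: [-0.005, -2.219, 2.219]
wrist_force: [0.0, 0.1, 0.4]
width: 0.416
```

Emit:
jog_arm(
  turn=[
    [0, 0, 0],
    [0, 0, 0],
    [0, 0, 0],
    [0, 0, 0],
    [0, 0, 0],
  ],
  slide=[
    [0, 0, 0],
    [0, -40, 0],
    [0, -50, 0],
    [0, -50, 0],
    [0, -50, 0],
  ],
  grip=[25, 25, 25, 25, 25],
)

```text
time: 5.1
tool_pos: [0.3897, 0.2088, 0.2188]
tcp_rot: [-0.006, -2.222, 2.22]
wrist_force: [2.1, 0.5, -1.1]
width: 0.416
```

```bash
python3 - <<'E'
from h import *
jaw()
p=shot('wrist','w3.png');t=shot('top','t3.png'); s=shot('scene','s3.png')
np.savez('v3.npz',W=cloud(p),T=cloud(t),S=cloud(s))
for q in (p,t,s):
  for n in('tray','mat'):
    for r in nets.search_frame(n,q): print(n,r['conf'],w(q,r['xyz']))
E
```

```text
t 5.1 pos [0.3897 0.2088 0.2188] fingers [ 0.0024  0.0011 -1.    ] jaw [-0.0035 -1.     -0.0011] -1.5742528245274856 F [ 2.0507  0.5324 -1.0841] w 0.41582898556867265 q [ 0.4355 -0.1698  2.1122 -0.      1.1965  2.0097]
tray 0.58 [0.5279 0.2738 0.0119]
mat 0.88 [0.4853 0.2072 0.002 ]
tray 0.86 [0.5739 0.2504 0.0085]
mat 0.68 [0.641  0.2131 0.0021]
mat 0.52 [ 0.4529 -0.5856  0.0588]
mat 0.38 [0.5687 0.2523 0.0075]
tray 0.67 [0.5635 0.2894 0.0053]
mat 0.64 [0.6414 0.2408 0.0045]
mat 0.54 [0.5325 0.3028 0.0392]
```

View pics/w3.png

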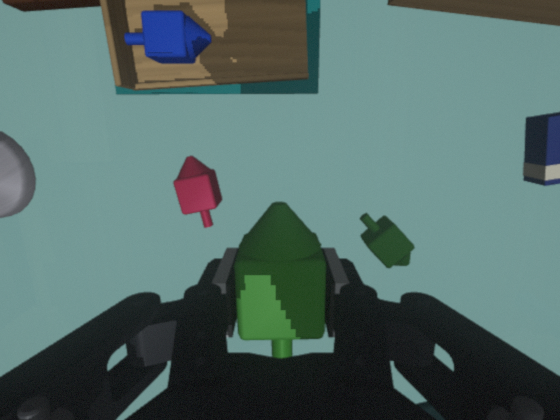

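```bash
python3 - <<'E'
from h import *
im=cv2.imread('pics/t3.png');W=np.load('v3.npz')['T']
h=cv2.cvtColor(im,cv2.COLOR_BGR2HSV)
reg=(W[...,0]>.45)&(W[...,0]<.72)&(W[...,1]>.12)&(W[...,1]<.42)
teal=reg&(h[...,0]>80)&(h[...,0]<100)&(h[...,1]>150)
print('mat',rect(W,teal),np.nanmin(W[teal],0),np.nanmax(W[teal],0))
wood=reg&(h[...,0]>8)&(h[...,0]<22)&(h[...,1]>50)&(h[...,1]<190)&(h[...,2]>50)
n,l,st,_=cv2.connectedComponentsWithStats(wood.astype(np.uint8)); k=1+np.argmax(st[1:,4])
print('tray',rect(W,l==k))
print(h[180,180],h[215,200],h[190,130])
hd=(abs(W[...,0]-.55)<.1)&(W[...,1]>.37)&(W[...,1]<.5)&(W[...,2]>.025)
print('handle',rect(W,hd),np.median(W[hd],0))
cv2.imwrite('pics/t3c.png',cv2.resize(im[140:240,110:330],None,fx=3.6,fy=3.6,interpolation=cv2.INTER_CUBIC))
E
```

```text
mat (array([0.5715, 0.2701]), array([175.9, 192.5]), 1.3, np.int64(440)) [ 0.484   0.1744 -0.0042] [0.6588 0.3682 0.0092]
tray (array([0.5642, 0.2702]), array([149.2, 167.7]), 3.0, np.int64(1778))
[ 16 158  84] [ 89 159  61] [11 78 72]
handle (array([0.5585, 0.4159]), array([14.9, 38.3]), 10.4, np.int64(48)) [0.5565 0.4211 0.0443]
```

View pics/t3c.png

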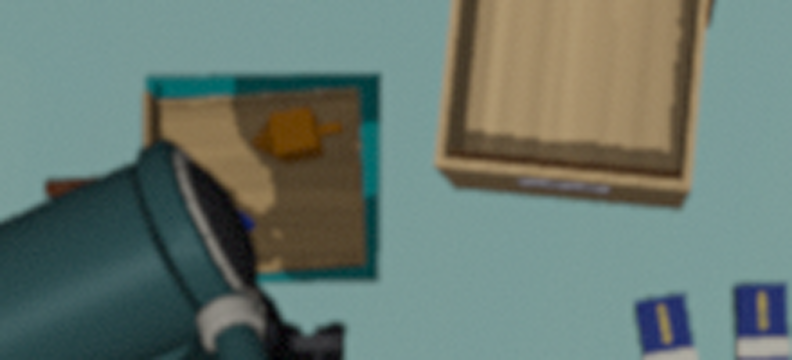

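Emit:
jog_arm(
  turn=[
    [0, 0, 0],
    [0, 0, 0],
    [0, 0, 0],
    [0, 0, 0],
    [0, 0, 0],
  ],
  slide=[
    [-40, 0, -21],
    [-40, 0, -21],
    [-40, 0, -20],
    [-40, 0, -20],
    [-38, 0, -20],
  ],
  grip=[25, 25, 25, 25, 25],
)

```text
time: 6.05
tool_pos: [0.5888, 0.3106, 0.2127]
tcp_rot: [-0.0, -2.216, 2.22]
wrist_force: [-0.9, 0.2, -0.7]
width: 0.419
```

Emit:
jog_arm(
  turn=[
    [0, 0, 0],
    [0, 0, 0],
    [0, 0, 0],
    [0, 0, 0],
    [0, 0, 0],
  ],
  slide=[
    [0, 40, 0],
    [0, 40, 0],
    [0, 25, 0],
    [0, 0, 0],
    [0, 0, 0],
  ],
  grip=[25, 25, 25, 25, 25],
)

```text
time: 6.55
tool_pos: [0.5871, 0.3099, 0.1087]
tcp_rot: [-0.0, -2.217, 2.22]
wrist_force: [0.3, 0.4, -1.0]
width: 0.413
```

```bash
python3 - <<'E'
from h import *
jaw();to([.588,.311,.036],down(-np.pi/2))
p=shot('wrist','w4.png');s=shot('scene','s4.png')
cv2.imwrite('pics/s4c.png',cv2.resize(s['img'][190:290,300:430,::-1],None,fx=5,fy=5,interpolation=cv2.INTER_CUBIC))
E
```

```text
t 6.55 pos [0.5871 0.3099 0.1087] fingers [-0.0031 -0.0015 -1.    ] jaw [-0.0032 -1.      0.0015] -1.5740360881853994 F [ 0.3157  0.3636 -1.0093] w 0.41315081654645425 q [0.4481 0.358  1.7522 0.     1.0349 2.0221]
slide [-1.1 72.7 -1.2] | 2 rows of [-0.6 36.3 -0.6]
turn [-0.001 -0.003  0.003] 1 rows of [-0.001 -0.003  0.003]
```

View pics/w4.png

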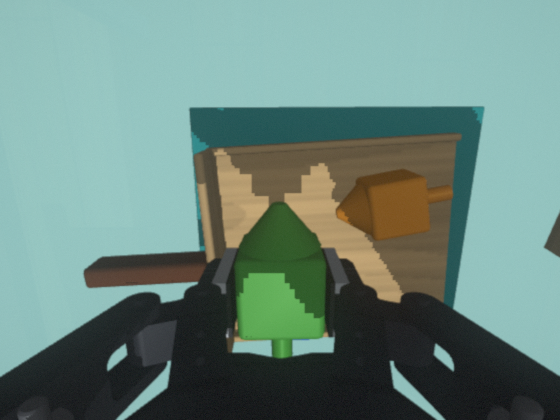

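View pics/s4c.png

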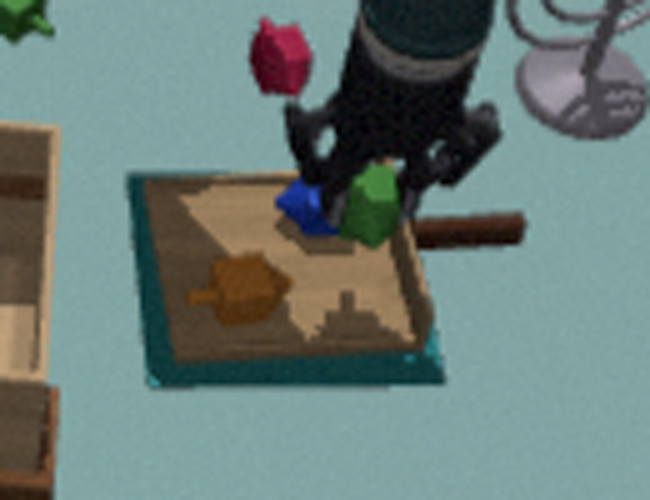

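Emit:
jog_arm(
  turn=[
    [0, 0, 0],
    [0, 0, 0],
    [0, 0, 0],
    [0, 0, 0],
  ],
  slide=[
    [-1, 30, 0],
    [0, 25, 0],
    [0, 12, 0],
    [0, 0, 0],
  ],
  grip=[25, 25, 25, 25],
)

```text
time: 7.05
tool_pos: [0.5883, 0.31, 0.0427]
tcp_rot: [-0.002, -2.218, 2.22]
wrist_force: [-0.5, 0.7, 0.1]
width: 0.416
```

```bash
python3 - <<'E'
from h import *
jaw();to([.588,.310,.036],down(-np.pi/2))
p=shot('wrist','w5.png');s=shot('scene','s5.png')
cv2.imwrite('pics/s5c.png',cv2.resize(s['img'][190:290,300:430,::-1],None,fx=5,fy=5,interpolation=cv2.INTER_CUBIC))
E
```

```text
t 7.05 pos [0.5883 0.31   0.0427] fingers [-0.0015 -0.0007 -1.    ] jaw [-0.0032 -1.      0.0007] -1.5739839189171378 F [-0.4782  0.6509  0.1238] w 0.41585629524305834 q [0.4475 0.4328 1.7867 0.     0.9238 2.0215]
slide [0.3 6.7 0. ] | 1 rows of [0.3 6.7 0. ]
turn [-0.001 -0.003  0.002] 1 rows of [-0.001 -0.003  0.002]
```

View pics/w5.png

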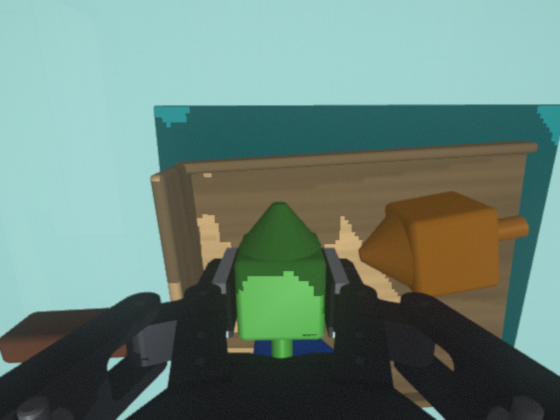

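View pics/s5c.png

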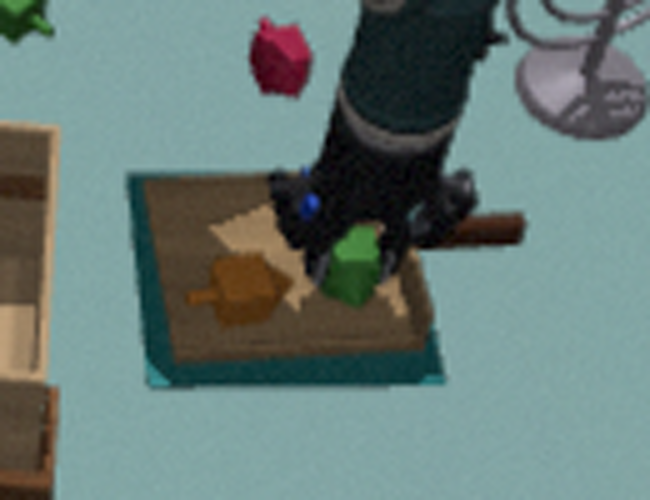

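Emit:
jog_arm(
  turn=[
    [0, 0, 0],
    [0, 0, 0],
    [0, 0, 0],
    [0, 0, 0],
    [0, 0, 0],
  ],
  slide=[
    [0, 6, 0],
    [0, 0, 0],
    [0, 0, 0],
    [0, 0, 0],
    [0, -10, 0],
  ],
  grip=[25, 25, 52, 52, 52],
)

```text
time: 7.65
tool_pos: [0.5879, 0.3097, 0.0463]
tcp_rot: [-0.001, -2.217, 2.22]
wrist_force: [-1.2, -0.6, 0.1]
width: 0.519
```

Emit:
jog_arm(
  turn=[
    [0, 0, 0],
    [0, 0, 0],
    [0, 0, 0],
    [0, 0, 0],
    [0, 0, 0],
  ],
  slide=[
    [0, -40, 0],
    [0, -40, 0],
    [30, -40, 0],
    [40, -30, 0],
    [40, 0, 0],
  ],
  grip=[52, 55, 60, 60, 60],
)

```text
time: 8.15
tool_pos: [0.4816, 0.3126, 0.2047]
tcp_rot: [0.016, 2.225, -2.211]
wrist_force: [0.5, 0.5, -0.2]
width: 0.602
```

```bash
python3 - <<'E'
from h import *
jaw();to([.388,.289,.10],down(-np.pi/2+.18))
p=shot('wrist','w6.png')
dre(p,'green',(.585,.31));dre(p,'blue',(.526,.3))
E
```

```text
t 8.15 pos [0.4816 0.3126 0.2047] fingers [ 0.0104  0.0063 -0.9999] jaw [-0.0041 -1.     -0.0064] -1.5748611793750003 F [ 0.5362  0.4932 -0.1908] w 0.6019518363930206 q [0.5322 0.0986 1.8802 0.0002 1.1506 2.107 ]
slide [ 94.6 103.6  24.6] | 3 rows of [31.5 34.5  8.2]
turn [ 0.005 -0.184 -0.011] 2 rows of [ 0.003 -0.092 -0.005]
green top centre [0.5891 0.3101] z 0.04415698884649813 size [33.3 42.1] ang 89.2 n 1327
blue top centre [0.5259 0.3025] z 0.04432952215276845 size [42.2 34.3] ang 89.8 n 1763
```

View pics/w6.png

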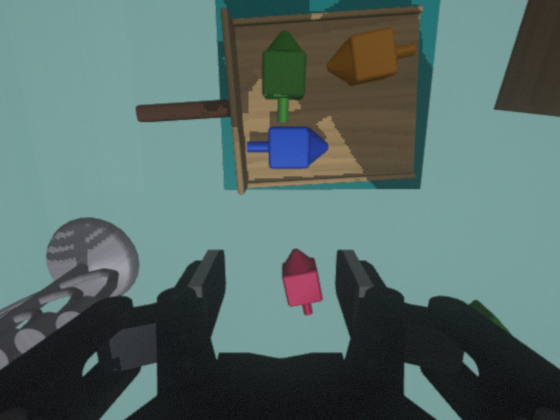

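Emit:
jog_arm(
  turn=[
    [0, -0.09, 0],
    [0, -0.09, 0],
    [0, 0, 0],
    [0, 0, 0],
  ],
  slide=[
    [31, 34, 8],
    [31, 34, 12],
    [31, 34, 18],
    [0, 0, 0],
  ],
  grip=[60, 60, 60, 60],
)

```text
time: 8.6
tool_pos: [0.3788, 0.2576, 0.0869]
tcp_rot: [-0.211, 2.127, -2.148]
wrist_force: [-1.2, 0.2, -0.8]
width: 0.596
```

```bash
python3 - <<'E'
from h import *
jaw();to([.389,.289,.025],down(-np.pi/2+.18))
p=shot('wrist','w7.png')
E
```

```text
t 8.6 pos [0.3788 0.2576 0.0869] fingers [-0.0189 -0.0117 -0.9998] jaw [ 0.1763 -0.9843  0.0081] -1.3936114968272497 F [-1.2117  0.1702 -0.8458] w 0.5960708191513578 q [ 0.543   0.0323  2.1934 -0.0003  0.9381  1.9368]
slide [-16.9  61.3 -29.6] | 2 rows of [ -8.4  30.7 -14.8]
turn [-0.008 -0.003  0.021] 1 rows of [-0.008 -0.003  0.021]
```

View pics/w7.png

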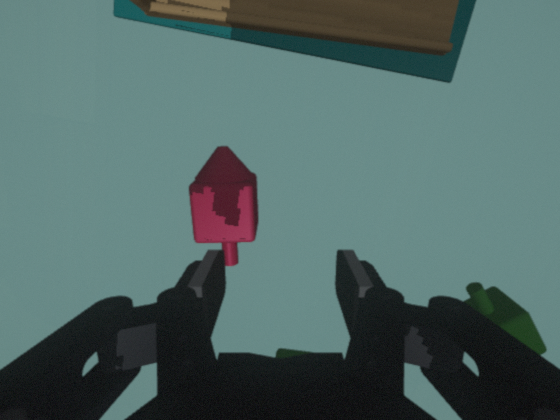

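Emit:
jog_arm(
  turn=[
    [-0.008, 0, 0.02],
    [0, 0, 0],
    [0, 0, 0],
    [0, 0, 0],
    [0, 0, 0],
  ],
  slide=[
    [-10, 0, -29],
    [-5, 30, 0],
    [0, 31, 0],
    [0, 0, 0],
    [0, 0, 0],
  ],
  grip=[60, 60, 60, 60, 25],
)

```text
time: 9.15
tool_pos: [0.4028, 0.2975, 0.0354]
tcp_rot: [-0.167, 2.131, -2.109]
wrist_force: [0.4, -1.1, 0.6]
width: 0.446
```

Emit:
jog_arm(
  turn=[
    [0, 0, 0],
    [0, 0, 0],
    [0, 0, 0],
    [0, 0, 0],
    [0, 0, 0],
  ],
  slide=[
    [0, 0, 0],
    [0, 0, 0],
    [0, -40, 0],
    [0, -50, 0],
    [0, -50, 0],
  ],
  grip=[25, 25, 25, 25, 25],
)

```text
time: 9.65
tool_pos: [0.3986, 0.2949, 0.1766]
tcp_rot: [-0.167, 2.131, -2.11]
wrist_force: [1.6, 0.9, -0.9]
width: 0.41
```

```bash
python3 - <<'E'
from h import *
jaw();to([.543,.220,.18],down(-np.pi/2+.05))
p=shot('wrist','w8.png')
E
```

```text
t 9.65 pos [0.3986 0.2949 0.1766] fingers [ 0.0184  0.0115 -0.9998] jaw [ 0.1758 -0.9844 -0.0081] -1.3940482796937155 F [ 1.5681  0.9032 -0.8645] w 0.4096282432680767 q [ 0.5871 -0.0328  2.0709 -0.0007  1.0818  1.9816]
slide [-129.    -1.6   99.1] | 4 rows of [-32.3  -0.4  24.8]
turn [ 0.009  0.127 -0.02 ] 1 rows of [ 0.009  0.127 -0.02 ]
```

View pics/w8.png

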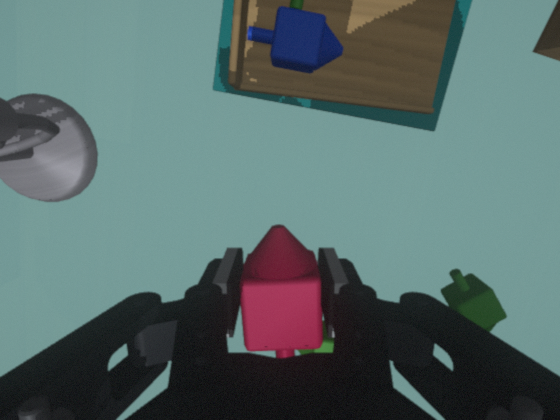

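Emit:
jog_arm(
  turn=[
    [0.009, 0.127, -0.02],
    [0, 0, 0],
    [0, 0, 0],
    [0, 0, 0],
    [0, 0, 0],
  ],
  slide=[
    [-32, 0, 25],
    [-38, 0, 19],
    [-38, 0, 19],
    [-38, 0, 19],
    [0, 0, 0],
  ],
  grip=[25, 25, 25, 25, 25],
)

```text
time: 10.2
tool_pos: [0.5566, 0.223, 0.1763]
tcp_rot: [-0.045, 2.196, -2.195]
wrist_force: [-1.0, 0.4, -0.0]
width: 0.407
```

```bash
python3 - <<'E'
from h import *
jaw();to([.548,.220,.07],down(-np.pi/2+.05))
E
```

```text
t 10.2 pos [0.5566 0.223  0.1763] fingers [ 0.0049  0.0006 -1.    ] jaw [ 0.0462 -0.9989 -0.0004] -1.524592287763275 F [-0.9883  0.4356 -0.0081] w 0.40692788227286497 q [ 0.3401  0.1748  1.8489 -0.0012  1.1131  1.8652]
slide [  9.3 106.3   2.6] | 3 rows of [ 3.1 35.4  0.9]
turn [ 0.    -0.004 -0.005] 1 rows of [ 0.    -0.004 -0.005]
```

Emit:
jog_arm(
  turn=[
    [0, 0, 0],
    [0, 0, 0],
    [0, 0, 0],
    [0, 0, 0],
  ],
  slide=[
    [9, 30, 3],
    [0, 40, 0],
    [0, 34, 0],
    [0, 0, 0],
  ],
  grip=[25, 25, 25, 25],
)

```text
time: 10.6
tool_pos: [0.5378, 0.2201, 0.066]
tcp_rot: [-0.066, 2.198, -2.204]
wrist_force: [-1.0, -1.1, -0.8]
width: 0.408
```

```bash
python3 - <<'E'
from h import *
jaw();to([.548,.220,.044],down(-np.pi/2+.05))
p=shot('wrist','w9.png');s=shot('scene','s9.png')
cv2.imwrite('pics/s9c.png',cv2.resize(s['img'][190:290,300:430,::-1],None,fx=5,fy=5,interpolation=cv2.INTER_CUBIC))
E
```

```text
t 10.6 pos [0.5378 0.2201 0.066 ] fingers [-0.0102 -0.0031 -0.9999] jaw [ 0.0498 -0.9988  0.0026] -1.521007735924003 F [-0.9724 -1.0832 -0.7746] w 0.40838099676624323 q [0.3453 0.2721 1.9587 0.0007 0.9214 1.8659]
slide [-10.4  21.9   0.6] | 1 rows of [-10.4  21.9   0.6]
turn [-0.003 -0.     0.01 ] 1 rows of [-0.003 -0.     0.01 ]
```

View pics/w9.png

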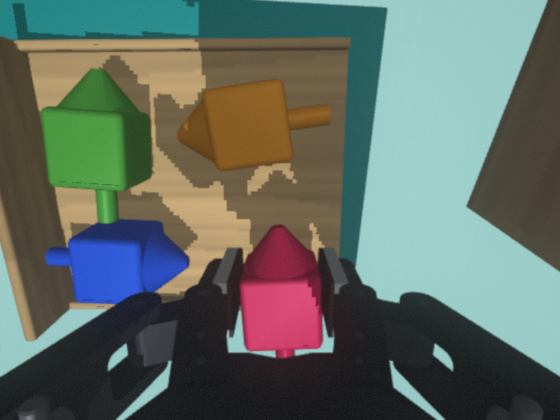

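View pics/s9c.png

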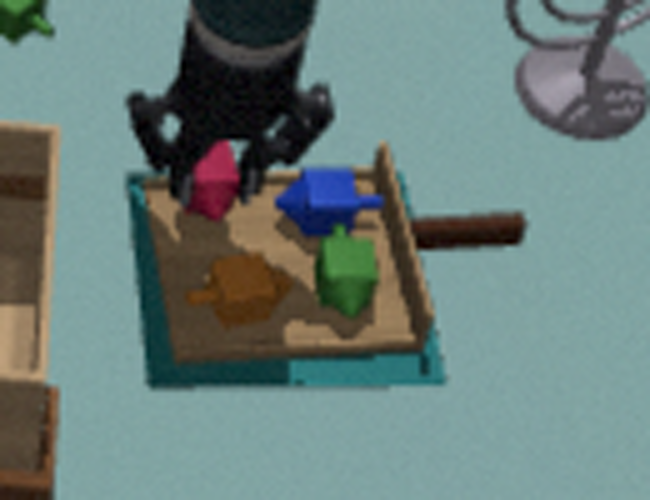

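Emit:
jog_arm(
  turn=[
    [0, 0, 0],
    [0, 0, 0],
    [0, 0, 0],
  ],
  slide=[
    [-7, 12, 1],
    [0, 8, 0],
    [0, 0, 0],
  ],
  grip=[25, 25, 25],
)

```text
time: 11.0
tool_pos: [0.5498, 0.2209, 0.0506]
tcp_rot: [-0.055, 2.197, -2.196]
wrist_force: [-0.1, -0.5, -1.5]
width: 0.41
```

```bash
python3 - <<'E'
from h import *
jaw();to([.548,.220,.040],down(-np.pi/2+.05))
p=shot('wrist','w10.png');s=shot('scene','s9.png')
cv2.imwrite('pics/s10c.png',cv2.resize(s['img'][190:290,300:430,::-1],None,fx=5,fy=5,interpolation=cv2.INTER_CUBIC))
E
```

```text
t 11.0 pos [0.5498 0.2209 0.0506] fingers [-0.0008  0.0002 -1.    ] jaw [ 0.0496 -0.9988 -0.0002] -1.5212228856022012 F [-0.0808 -0.4916 -1.5214] w 0.4101954417713716 q [0.3397 0.3059 1.9486 0.0005 0.8877 1.8606]
slide [ 1.9 10.6  0.8] | 1 rows of [ 1.9 10.6  0.8]
turn [ 0.    -0.     0.001] 1 rows of [ 0.    -0.     0.001]
```

View pics/s10c.png

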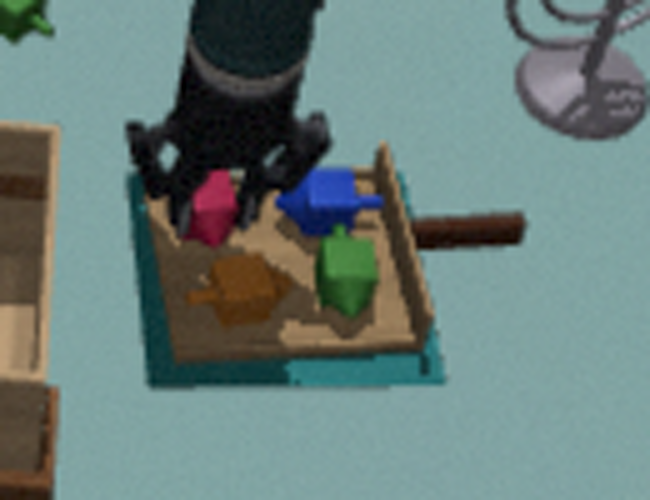

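Emit:
jog_arm(
  turn=[
    [0, 0, 0],
    [0, 0, 0],
    [0, 0, 0],
  ],
  slide=[
    [2, 6, 1],
    [0, 2, 0],
    [0, 0, 0],
  ],
  grip=[25, 25, 25],
)

```text
time: 11.4
tool_pos: [0.5481, 0.2198, 0.0439]
tcp_rot: [-0.055, 2.196, -2.196]
wrist_force: [-2.4, -1.3, 7.0]
width: 0.405
```

Contact at about 7 N: release and lift.

Emit:
jog_arm(
  turn=[
    [0, 0, 0],
    [0, 0, 0],
    [0, 0, 0],
    [0, 0, 0],
    [0, 0, 0],
  ],
  slide=[
    [0, -1, 0],
    [0, 0, 0],
    [0, 0, 0],
    [0, -10, 0],
    [0, -30, 0],
  ],
  grip=[52, 52, 52, 52, 52],
)

```text
time: 11.9
tool_pos: [0.5448, 0.2187, 0.081]
tcp_rot: [-0.063, 2.198, -2.202]
wrist_force: [0.0, -0.9, -0.1]
width: 0.518
```

Emit:
jog_arm(
  turn=[
    [0, 0, 0],
    [0, 0, 0],
    [0, 0, 0],
    [0, 0, 0],
    [0, 0, 0],
  ],
  slide=[
    [0, -40, 0],
    [0, -50, 0],
    [30, -40, -20],
    [30, -30, -30],
    [30, 0, -30],
  ],
  grip=[60, 60, 70, 70, 70],
)

```text
time: 12.4
tool_pos: [0.4596, 0.2947, 0.2467]
tcp_rot: [-0.042, 2.199, -2.186]
wrist_force: [-0.2, 0.5, 0.7]
width: 0.703
```

Emit:
jog_arm(
  turn=[
    [0, -0.14, 0],
    [0, -0.14, 0],
    [0, -0.14, 0],
    [0, -0.14, 0],
    [0, -0.14, 0],
  ],
  slide=[
    [0, 0, 0],
    [0, 0, 0],
    [0, 0, 0],
    [0, 0, 0],
    [0, 0, 0],
  ],
  grip=[80, 80, 80, 80, 80],
)

```text
time: 12.9
tool_pos: [0.4572, 0.2929, 0.2405]
tcp_rot: [-0.706, 1.78, -1.779]
wrist_force: [0.2, 0.2, -0.7]
width: 0.802
```

```bash
python3 - <<'E'
from h import *
jaw();to([.557,.385,.25],down(0.05))
p=shot('wrist','w11.png');s=shot('scene','s11.png')
cv2.imwrite('pics/s11c.png',cv2.resize(s['img'][190:290,300:430,::-1],None,fx=5,fy=5,interpolation=cv2.INTER_CUBIC))
E
```

```text
t 12.9 pos [0.4572 0.2929 0.2405] fingers [-0.0001  0.0004 -1.    ] jaw [ 0.6859 -0.7277 -0.0004] -0.8149031050196585 F [ 0.2216  0.181  -0.666 ] w 0.8020285008228734 q [0.5236 0.0193 1.896  0.0005 1.2262 1.3383]
slide [-135.8   -9.5    1.4] | 3 rows of [-45.3  -3.2   0.5]
turn [ 0.    -0.865 -0.   ] 6 rows of [ 0.    -0.144 -0.   ]
```

View pics/s11c.png

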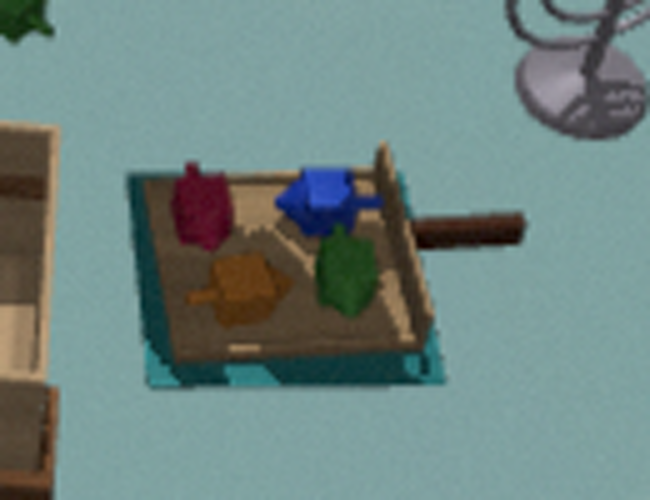

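View pics/w11.png

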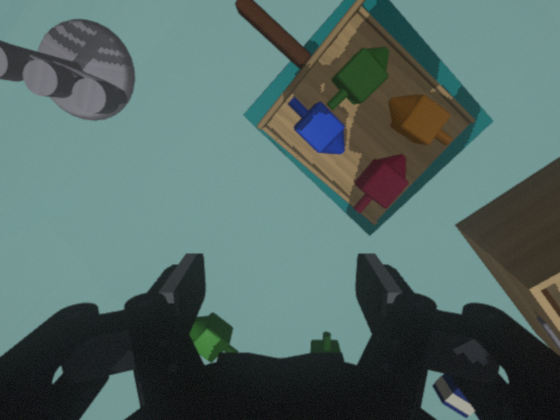

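```bash
python3 - <<'E'
from h import *
p=shot('wrist','w12.png');t=shot('top','t12.png');s=shot('scene','s12.png')
np.savez('v12.npz',W=cloud(p),T=cloud(t),S=cloud(s))
W=cloud(p)
m=np.isfinite(W[...,2])&(W[...,0]>.5)&(W[...,0]<.6)&(W[...,1]>.367)&(W[...,1]<.45)&(W[...,2]>.03)
print('handle wrist',rect(W,m),np.median(W[m],0),np.min(W[m],0),np.max(W[m],0))
m=np.isfinite(W[...,2])&(W[...,0]>.47)&(W[...,0]<.66)&(W[...,1]>.34)&(W[...,1]<.367)&(W[...,2]>.036)
print('rear wall',rect(W,m),np.median(W[m],0))
for nm,q in (('top',t),('scene',s)):
    C=cloud(q)
    reg=np.isfinite(C[...,2])&(C[...,0]>.48)&(C[...,0]<.85)&(abs(C[...,1])<.17)
    r=reg&(C[...,2]>.115)
    print(nm,'rim',rect(C,r),np.percentile(C[r][:,2],[1,10,50,90,99]))
    for xl in np.arange(.52,.84,.02):
        k=r&(abs(C[...,0]-xl)<.006)
        if k.sum()>3: print(round(xl,2),k.sum(),'y',C[k][:,1].min().round(4),C[k][:,1].max().round(4),'z',C[k][:,2].min().round(4),np.median(C[k][:,2]).round(4),C[k][:,2].max().round(4))
    # floor plane
    f=reg&(C[...,0]>.59)&(C[...,0]<.72)&(abs(C[...,1]-.005)<.06)&(C[...,2]<.06)
    if f.sum()>50:
        A=np.c_[C[f][:,:2],np.ones(f.sum())];print('floor plane',np.linalg.lstsq(A,C[f][:,2],rcond=None)[0],f.sum())
E
```

```text
handle wrist (array([0.5572, 0.401 ]), array([14.5, 68.5]), 3.2, np.int64(1436)) [0.5556 0.4002 0.0452] [0.5483 0.3671 0.03  ] [0.5657 0.4349 0.048 ]
rear wall (array([0.5562, 0.3586]), array([142.8,  16.9]), 3.3, np.int64(1327)) [0.559  0.3539 0.0453]
top rim (array([0.6634, 0.0016]), array([206.3, 261.9]), 83.6, np.int64(1514)) [0.1152 0.1172 0.137  0.1562 0.16  ]
0.52 4 y -0.0785 -0.0676 z 0.1332 0.1372 0.1392
0.54 141 y -0.0813 0.1067 z 0.1151 0.1363 0.142
0.56 27 y -0.0819 0.1087 z 0.123 0.1384 0.1423
0.58 26 y -0.0853 0.1061 z 0.1237 0.1396 0.1444
0.6 27 y -0.0877 0.1059 z 0.1167 0.1443 0.1467
0.62 29 y -0.0883 0.1031 z 0.1164 0.144 0.1494
0.64 30 y -0.0915 0.1005 z 0.1174 0.146 0.1508
0.66 25 y -0.0941 0.0974 z 0.1208 0.1487 0.1553
0.68 26 y -0.0951 0.0948 z 0.1304 0.1494 0.1558
0.7 29 y -0.0982 0.0947 z 0.117 0.1519 0.1568
0.72 35 y -0.1011 0.0921 z 0.1154 0.1513 0.1593
0.74 324 y -0.0962 0.0891 z 0.1151 0.1456 0.1622
0.78 139 y -0.1147 0.0246 z 0.115 0.119 0.1231
0.8 50 y 0.0187 0.0899 z 0.1156 0.1192 0.1237
floor plane [ 0.0997 -0.0088 -0.0451] 1682
scene rim (array([0.6638, 0.0014]), array([207.2, 265.9]), 83.9, np.int64(1569)) [0.1155 0.1177 0.1336 0.1555 0.1603]
0.54 215 y -0.0813 0.0921 z 0.1153 0.1294 0.1419
0.56 18 y -0.0837 0.1069 z 0.1195 0.1376 0.1437
0.58 20 y -0.0865 0.1061 z 0.1163 0.1402 0.1455
0.6 14 y -0.0859 0.1047 z 0.1255 0.1436 0.1461
0.62 12 y -0.0884 0.1005 z 0.1417 0.1453 0.1477
0.64 16 y -0.0909 0.099 z 0.1158 0.1479 0.152
0.66 19 y -0.0932 0.0975 z 0.1172 0.1476 0.1552
0.68 18 y -0.0955 0.0961 z 0.12 0.1507 0.1559
0.7 20 y -0.0978 0.092 z 0.1163 0.1501 0.1577
0.72 13 y -0.0999 0.0905 z 0.1337 0.1556 0.1593
0.74 332 y -0.1031 0.0894 z 0.115 0.145 0.1629
0.76 80 y 0.0306 0.0873 z 0.1158 0.1306 0.1587
0.78 99 y -0.1148 0.0211 z 0.115 0.1189 0.125
0.8 78 y -0.0027 0.0912 z 0.1153 0.1191 0.1271
floor plane [-8.4776  0.3802  5.2311] 783
```

View pics/t12.png

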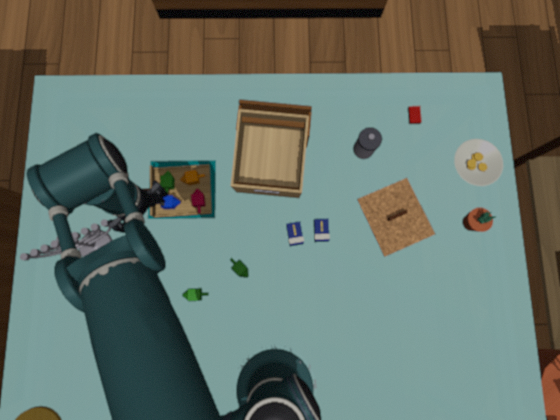

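```bash
python3 - <<'E'
from h import *
d=np.load('v12.npz')
a=-.111
zx=np.array([np.cos(.1)*np.cos(a),np.cos(.1)*np.sin(a),np.sin(.1)]);y=np.array([-np.sin(a),np.cos(a),0]);z=np.cross(zx,y)
for nm in 'TS':
  C=d[nm]; reg=np.isfinite(C[...,2])&(C[...,0]>.5)&(C[...,0]<.77)&(abs(C[...,1])<.13)
  P=C[reg]; B=np.stack([P@zx,P@y,P@z],1)
  h=np.histogram(B[:,2],bins=np.arange(-.1,.12,.004)); 
  top=[(round(e,3),n) for n,e in zip(*h) if n>60];print(top)
  rimz=np.percentile(B[:,2],99.5); k=B[:,2]>rimz-.008
  print(nm,'rimz',rimz,np.median(B[k,2]))
  r=cv2.minAreaRect((B[k,:2]*1000).astype(np.float32));print(r)
  for q in (.5,2,98,99.5): print(q,np.percentile(B[k,0],q),np.percentile(B[k,1],q))
E
```

```text
[(np.float64(-0.076), np.int64(98)), (np.float64(-0.072), np.int64(171)), (np.float64(-0.068), np.int64(161)), (np.float64(-0.064), np.int64(168)), (np.float64(-0.06), np.int64(278)), (np.float64(-0.056), np.int64(705)), (np.float64(-0.052), np.int64(828)), (np.float64(-0.048), np.int64(1973)), (np.float64(-0.044), np.int64(1184)), (np.float64(-0.04), np.int64(102)), (np.float64(0.032), np.int64(64)), (np.float64(0.036), np.int64(327)), (np.float64(0.04), np.int64(244)), (np.float64(0.052), np.int64(67)), (np.float64(0.056), np.int64(63)), (np.float64(0.06), np.int64(88)), (np.float64(0.064), np.int64(61)), (np.float64(0.068), np.int64(65)), (np.float64(0.076), np.int64(96)), (np.float64(0.08), np.int64(436)), (np.float64(0.084), np.int64(211))]
T rimz 0.08598859192665338 0.08293340354972448
((647.2359008789062, 75.385986328125), (213.6728973388672, 192.00543212890625), 0.14981110394001007)
0.5 0.5405191053936065 -0.020444557192216866
2 0.5409032293341552 -0.0201460199769795
98 0.7525277626345427 0.17078120768944116
99.5 0.7535812541722775 0.17126552259548825
[(np.float64(-0.076), np
[... 810 characters left out ...]
(0.044), np.int64(103)), (np.float64(0.048), np.int64(108)), (np.float64(0.052), np.int64(107)), (np.float64(0.056), np.int64(97)), (np.float64(0.06), np.int64(123)), (np.float64(0.064), np.int64(105)), (np.float64(0.068), np.int64(112)), (np.float64(0.072), np.int64(108)), (np.float64(0.076), np.int64(130)), (np.float64(0.08), np.int64(309)), (np.float64(0.084), np.int64(139))]
S rimz 0.08606920497570664 0.08274917123971774
((646.9871826171875, 74.63485717773438), (192.47801208496094, 218.9722137451172), 89.91012573242188)
0.5 0.53879590842594 -0.021153469614199207
2 0.5400689179408998 -0.02058362530215295
98 0.7548543975957086 0.17022676933469716
99.5 0.7557041650787371 0.17064407419104446
```

```bash
cat >> h.py <<'E'
_a=-.111
BX=np.array([np.cos(.1)*np.cos(_a),np.cos(.1)*np.sin(_a),np.sin(.1)]);BY=np.array([-np.sin(_a),np.cos(_a),0]);BZ=np.cross(BX,BY)
BO=BX*.647+BY*.075+BZ*(-.0531); BR=np.stack([BX,BY,BZ],1)
def b2w(v): return BO+BR@np.array(v)
def w2b(X): return (np.asarray(X)-BO)@BR
E
python3 - <<'E'
from h import *
S=np.load('v12.npz')['S']
m=np.isfinite(S[...,2])&(S[...,1]>.38)&(S[...,0]>.25)&(S[...,0]<.6)&(S[...,2]>.06)&(S[...,2]<.23)
P=S[m]
for zl in (.08,.12,.16,.2):
    k=abs(P[:,2]-zl)<.02; print(zl,k.sum(),P[k].min(0),P[k].max(0))
print('BO',BO, 'rim +y mid',b2w([0,.096,.136]),b2w([0,.09,.136]),b2w([0,-.09,.136]))
jaw();to([.558,.382,.24],down(.056))
E
```

```text
0.08 123 [0.3713 0.4438 0.0607] [0.4387 0.5927 0.0996]
0.12 163 [0.359  0.4228 0.1   ] [0.4474 0.6112 0.1399]
0.16 295 [0.3536 0.4133 0.1411] [0.4537 0.6183 0.18  ]
0.2 113 [0.3605 0.4105 0.1801] [0.4543 0.6189 0.2063]
BO [0.6534 0.0026 0.0118] rim +y mid [0.6505 0.0996 0.1471] [0.6499 0.0936 0.1471] [ 0.6299 -0.0853  0.1471]
t 13.15 pos [0.4574 0.2928 0.2401] fingers [-0.0003  0.0004 -1.    ] jaw [ 0.6794 -0.7337 -0.0005] -0.8238118524938187 F [-0.0451  0.1342  0.2795] w 0.8026050642188272 q [0.5233 0.0199 1.8961 0.0005 1.2257 1.3469]
slide [-134.4    0.1    2.9] | 3 rows of [-44.8   0.    1. ]
turn [ 0.   -0.88 -0.  ] 6 rows of [ 0.    -0.147 -0.   ]
```

Emit:
jog_arm(
  turn=[
    [0, 0, 0],
    [0, 0, 0],
    [0, 0, 0],
    [0, -0.146, 0],
    [0, -0.146, 0],
  ],
  slide=[
    [-45, 0, 1],
    [-45, 0, 1],
    [-44, 0, 1],
    [0, 0, 0],
    [0, 0, 0],
  ],
  grip=[60, 60, 60, 60, 60],
)

```text
time: 13.65
tool_pos: [0.5583, 0.3827, 0.2383]
tcp_rot: [-0.916, 1.586, -1.585]
wrist_force: [-0.0, -0.6, -0.1]
width: 0.597
```

Emit:
jog_arm(
  turn=[
    [0, -0.147, 0],
    [0, -0.147, 0],
    [0, -0.147, 0],
    [0, -0.147, 0],
    [0, 0, 0],
  ],
  slide=[
    [0, 0, 0],
    [0, 0, 0],
    [0, 30, 0],
    [0, 40, 0],
    [0, 30, 0],
  ],
  grip=[60, 60, 60, 60, 60],
)

```text
time: 14.15
tool_pos: [0.557, 0.3816, 0.1379]
tcp_rot: [-1.238, 1.166, -1.165]
wrist_force: [-0.1, 0.2, -1.0]
width: 0.602
```

```bash
python3 - <<'E'
from h import *
jaw();to([.558,.382,.032],down(.056))
p=shot('wrist','w13.png')
E
```

```text
t 14.15 pos [0.557  0.3816 0.1379] fingers [-0.0014 -0.0004 -1.    ] jaw [ 0.9982  0.0598 -0.0015] 0.059828548915658884 F [-0.1041  0.2172 -0.9914] w 0.6023125814602135 q [0.5635 0.3478 1.7066 0.0005 1.0886 0.5035]
slide [ -0.4 105.9   1.2] | 3 rows of [-0.1 35.3  0.4]
turn [0.001 0.004 0.   ] 1 rows of [0.001 0.004 0.   ]
```

View pics/w13.png

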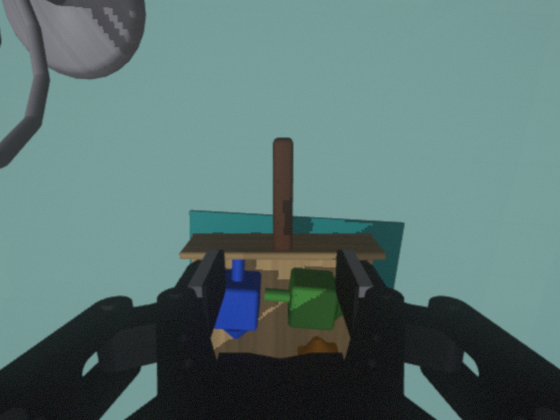

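Emit:
jog_arm(
  turn=[
    [0, 0, 0],
    [0, 0, 0],
    [0, 0, 0],
    [0, 0, 0],
    [0, 0, 0],
  ],
  slide=[
    [0, 40, 1],
    [0, 40, 0],
    [0, 20, 0],
    [0, 4, 0],
    [0, 0, 0],
  ],
  grip=[60, 60, 60, 60, 60],
)

```text
time: 14.7
tool_pos: [0.5584, 0.382, 0.0358]
tcp_rot: [-1.237, 1.167, -1.166]
wrist_force: [0.5, 0.2, 0.6]
width: 0.603
```

```bash
python3 - <<'E'
from h import *
jaw();to([.558,.382,.032],down(.056))
p=shot('wrist','w14.png')
E
```

```text
t 14.7 pos [0.5584 0.382  0.0358] fingers [-0.0013 -0.0003 -1.    ] jaw [ 0.9983  0.0578 -0.0013] 0.05785877468208105 F [0.4771 0.1756 0.6417] w 0.6027460261088327 q [0.5629 0.4593 1.7626 0.0006 0.9209 0.5047]
slide [-0.   3.8 -0.4] | 1 rows of [-0.   3.8 -0.4]
turn [0.001 0.002 0.   ] 1 rows of [0.001 0.002 0.   ]
```

View pics/w14.png

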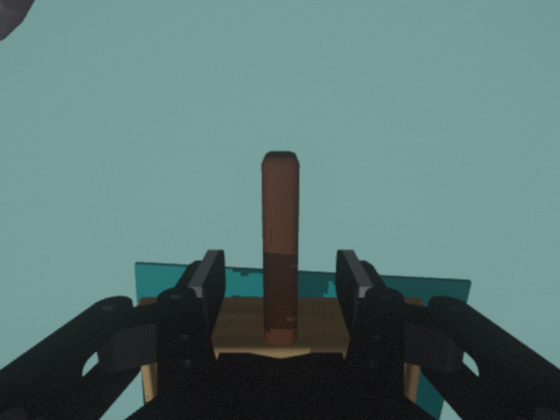

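Emit:
jog_arm(
  turn=[
    [0, 0, 0],
    [0, 0, 0],
    [0, 0, 0],
    [0, 0, 0],
    [0, 0, 0],
  ],
  slide=[
    [0, 4, 0],
    [0, 0, 0],
    [0, 0, 0],
    [0, 0, 0],
    [0, 0, 0],
  ],
  grip=[60, 5, 5, 5, 5],
  newtons=110,
)

```text
time: 15.25
tool_pos: [0.5588, 0.3824, 0.0331]
tcp_rot: [-1.235, 1.166, -1.165]
wrist_force: [-0.9, -0.6, 5.9]
width: 0.147
```

Emit:
jog_arm(
  turn=[
    [0, 0, 0],
    [0, 0, 0],
    [0, 0, 0],
    [0, 0, 0],
    [0, 0, 0],
  ],
  slide=[
    [0, 0, 0],
    [0, -4, 0],
    [0, -4, 0],
    [0, -4, 0],
    [0, 0, 0],
  ],
  grip=[5, 5, 5, 5, 5],
)

```text
time: 15.75
tool_pos: [0.5584, 0.3821, 0.0438]
tcp_rot: [-1.236, 1.166, -1.165]
wrist_force: [0.7, 1.2, -4.6]
width: 0.143
```

```bash
python3 - <<'E'
from h import *
s,_=jaw();print(s['torque'])
s=shot('scene','s14.png')
cv2.imwrite('pics/s14c.png',cv2.resize(s['img'][190:290,300:430,::-1],None,fx=5,fy=5,interpolation=cv2.INTER_CUBIC))
E
```

```text
t 15.75 pos [0.5584 0.3821 0.0438] fingers [-0.0004  0.0004 -1.    ] jaw [ 0.9983  0.0589 -0.0004] 0.058940721623490865 F [ 0.725   1.2145 -4.6372] w 0.14327426597029833 q [0.5629 0.4492 1.76   0.0007 0.9326 0.5036]
[ 0.4686 -0.0295  0.0217]
```

View pics/s14c.png

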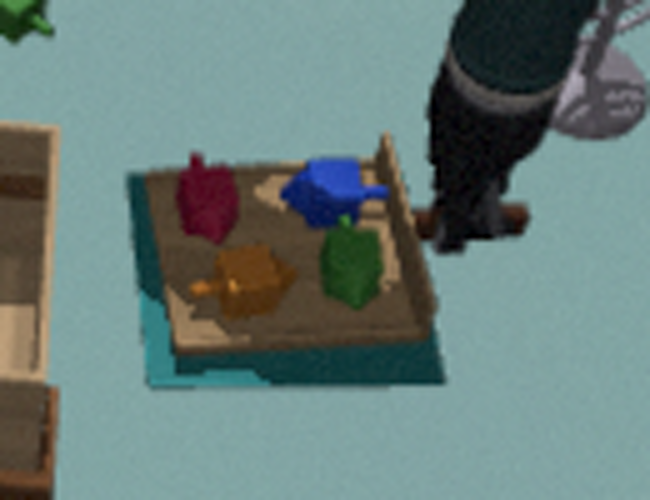

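Emit:
jog_arm(
  turn=[
    [0, 0, 0],
    [0, 0, 0],
    [0, 0, 0],
    [0, 0, 0],
    [0, 0, 0],
  ],
  slide=[
    [0, -8, 0],
    [0, -15, 0],
    [0, -20, 0],
    [0, -20, 0],
    [0, -15, 0],
  ],
  grip=[5, 5, 5, 5, 5],
)

```text
time: 16.3
tool_pos: [0.5594, 0.3826, 0.1248]
tcp_rot: [-1.234, 1.165, -1.165]
wrist_force: [1.3, 0.1, -4.4]
width: 0.142
```

Emit:
jog_arm(
  turn=[
    [0, 0, 0],
    [0, 0, 0],
    [0, 0, 0],
    [0, 0, 0],
    [0, 0, 0],
  ],
  slide=[
    [0, -20, 0],
    [0, -25, 0],
    [0, -25, 0],
    [0, -15, 0],
    [0, -5, 0],
  ],
  grip=[5, 5, 5, 5, 5],
)

```text
time: 16.8
tool_pos: [0.5597, 0.3827, 0.2152]
tcp_rot: [-1.232, 1.164, -1.165]
wrist_force: [-0.7, 0.2, -4.3]
width: 0.139
```

```bash
python3 - <<'E'
from h import *
jaw()
n=b2w([0,.05,.136]);T=n+.197*BY;T[2]=.22;print(n,T)
to(T,down(-.111))
s=shot('scene','s15.png');t=shot('top')
cv2.imwrite('pics/s15c.png',cv2.resize(s['img'][170:290,270:430,::-1],None,fx=4,fy=4,interpolation=cv2.INTER_CUBIC))
for q in(s,t):
  W=cloud(q); h=hsv(q)
  m=np.isfinite(W[...,2])&(abs(W[...,0]-.564)<.06)&(W[...,1]>.19)&(W[...,1]<.34)&(W[...,2]>.1)&(W[...,2]<.22)&(h[...,0]>8)&(h[...,0]<20)&(h[...,1]<190)
  A=np.c_[W[m][:,:2]-[.564,.27],np.ones(m.sum())]; zz=W[m][:,2]
  for i in range(4):
    c=np.linalg.lstsq(A,zz,rcond=None)[0]; k=abs(A@c-zz)<.006; A=A[k];zz=zz[k]
  print(c,len(zz))
E
```

```text
t 16.8 pos [0.5597 0.3827 0.2152] fingers [ 0.0036  0.0028 -1.    ] jaw [0.9983 0.059  0.0038] 0.059046464345601096 F [-0.7304  0.1794 -4.3326] w 0.13946895195321238 q [0.5629 0.2875 1.636  0.0005 1.2135 0.5036]
[0.6454 0.0538 0.1471] [0.6672 0.2496 0.22  ]
slide [139.2  -4.8  99.6] | 4 rows of [34.8 -1.2 24.9]
turn [-0.004  0.17  -0.003] 2 rows of [-0.002  0.085 -0.001]
[0.0032 0.0057 0.1887] 657
[0.0031 0.0091 0.1881] 1337
```

View pics/s15c.png

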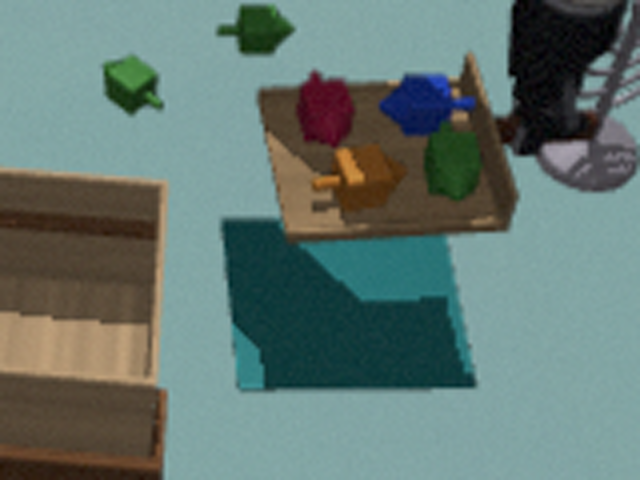

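Emit:
jog_arm(
  turn=[
    [0, 0, 0],
    [0, 0, 0],
    [0, 0, 0],
    [0, 0, 0],
    [0, 0, 0],
  ],
  slide=[
    [15, -2, 10],
    [25, -2, 18],
    [30, -1, 22],
    [30, 0, 22],
    [25, 0, 18],
  ],
  grip=[5, 5, 5, 5, 5],
)

```text
time: 17.4
tool_pos: [0.6562, 0.2597, 0.2143]
tcp_rot: [-1.24, 1.168, -1.166]
wrist_force: [-0.3, 0.3, -3.6]
width: 0.143
```

Emit:
jog_arm(
  turn=[
    [0, 0.04, 0],
    [0, 0.06, 0],
    [0, 0.05, 0],
    [0, 0.02, 0],
    [0, 0, 0],
  ],
  slide=[
    [14, 0, 10],
    [0, 0, 0],
    [0, 0, 0],
    [0, 0, 0],
    [0, 0, 0],
  ],
  grip=[5, 5, 5, 5, 5],
)

```text
time: 17.9
tool_pos: [0.6659, 0.249, 0.2155]
tcp_rot: [-1.157, 1.292, -1.29]
wrist_force: [-0.1, -0.2, -4.9]
width: 0.144
```

```bash
python3 - <<'E'
from h import *
jaw()
n=b2w([0,.05,.136]);T=n+.197*BY;T[2]=.22
to(T,down(-.111))
s=shot('scene','s16.png')
cv2.imwrite('pics/s16c.png',cv2.resize(s['img'][170:320,230:430,::-1],None,fx=4,fy=4,interpolation=cv2.INTER_CUBIC))
E
```

```text
t 17.9 pos [0.6659 0.249  0.2155] fingers [-0.0024 -0.0003 -1.    ] jaw [ 0.9938 -0.1109 -0.0024] -0.11115634486435631 F [-0.1146 -0.1552 -4.8611] w 0.1437028246769337 q [0.3226 0.3521 1.5512 0.0005 1.2406 0.4336]
slide [-0.8 -4.5  1.2] | 1 rows of [-0.8 -4.5  1.2]
turn [ 0.002 -0.     0.001] 1 rows of [ 0.002 -0.     0.001]
```

View pics/s16c.png

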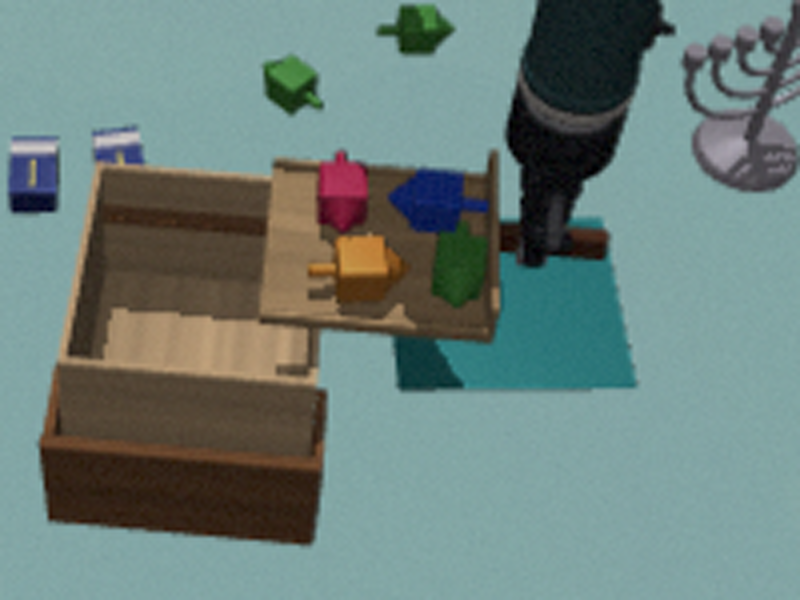

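Emit:
jog_arm(
  turn=[
    [0, 0, 0.03],
    [0, 0, 0.05],
    [0, 0, 0.05],
    [0, 0, 0.05],
    [0, 0, 0.05],
  ],
  slide=[
    [1, -6, 0],
    [1.5, -10, 0],
    [1.5, -10, 0],
    [1.5, -10, 0],
    [1.5, -10, 0],
  ],
  grip=[5, 5, 5, 5, 5],
)

```text
time: 18.45
tool_pos: [0.6652, 0.2378, 0.263]
tcp_rot: [-0.972, 1.379, -1.119]
wrist_force: [-0.2, -0.7, -5.5]
width: 0.144
```

Emit:
jog_arm(
  turn=[
    [0, 0, 0.05],
    [0, 0, 0.05],
    [0, 0, 0.05],
    [0, 0, 0.05],
    [0, 0, 0.05],
  ],
  slide=[
    [1.5, -10, 0],
    [1.5, -10, 0],
    [1.5, -10, 0],
    [1.5, -10, 0],
    [1.5, -10, 0],
  ],
  grip=[5, 5, 5, 5, 5],
)

```text
time: 18.95
tool_pos: [0.6625, 0.2143, 0.3077]
tcp_rot: [-0.775, 1.455, -0.932]
wrist_force: [0.3, 0.3, -5.1]
width: 0.143
```

```bash
python3 - <<'E'
from h import *
jaw()
s=shot('scene','s17.png')
cv2.imwrite('pics/s17c.png',cv2.resize(s['img'][170:320,230:430,::-1],None,fx=4,fy=4,interpolation=cv2.INTER_CUBIC))
E
```

```text
t 18.95 pos [0.6625 0.2143 0.3077] fingers [ 0.052   0.4604 -0.8862] jaw [ 0.994  -0.1097  0.0014] -0.10992719938646478 F [ 0.2666  0.2941 -5.0952] w 0.14293151547254535 q [0.0574 0.2017 1.6396 0.5015 1.2532 0.0187]
```

View pics/s17c.png

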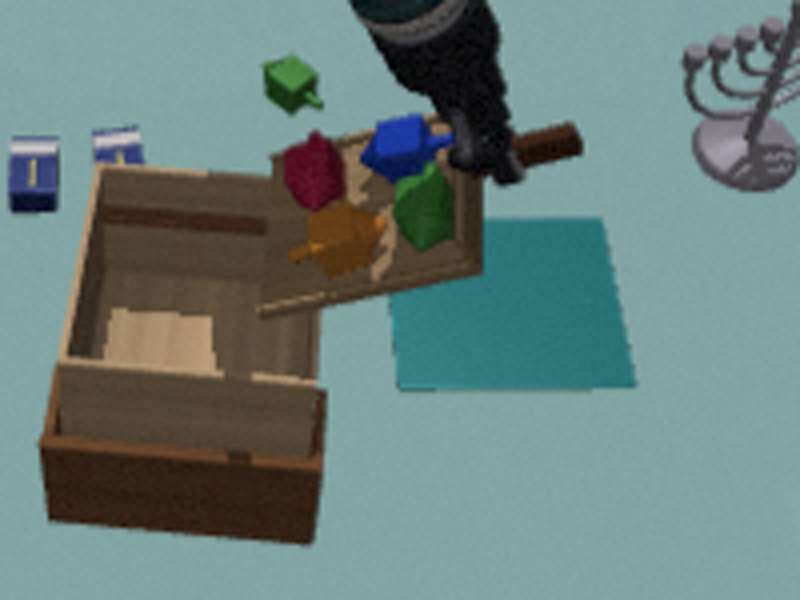

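Emit:
jog_arm(
  turn=[
    [0, 0, 0.05],
    [0, 0, 0.05],
    [0, 0, 0.05],
    [0, 0, 0.05],
    [0, 0, 0.03],
  ],
  slide=[
    [3.5, -7, 0],
    [3.5, -7, 0],
    [3.5, -7, 0],
    [3.5, -7, 0],
    [3, -4, 0],
  ],
  grip=[5, 5, 5, 5, 5],
)

```text
time: 19.5
tool_pos: [0.6594, 0.1827, 0.325]
tcp_rot: [-0.593, 1.508, -0.758]
wrist_force: [0.4, 0.8, -3.3]
width: 0.143
```

```bash
python3 - <<'E'
from h import *
jaw()
s=shot('scene','s18.png')
cv2.imwrite('pics/s18c.png',cv2.resize(s['img'][170:320,230:430,::-1],None,fx=4,fy=4,interpolation=cv2.INTER_CUBIC))
E
```

```text
t 19.5 pos [0.6594 0.1827 0.325 ] fingers [ 0.0735  0.6479 -0.7582] jaw [ 0.9938 -0.1109  0.0016] -0.11112960025261433 F [ 0.4043  0.8126 -3.3402] w 0.14255944859786263 q [-0.0888  0.1928  1.6964  0.7391  1.3157 -0.1967]
```

View pics/s18c.png

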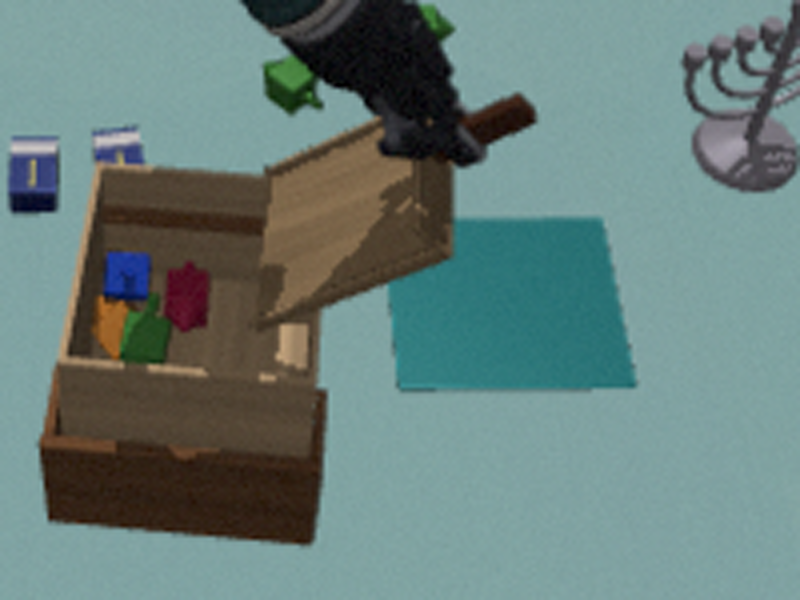

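Emit:
jog_arm(
  turn=[
    [0, 0, 0],
    [0, 0, -0.1],
    [0, 0, -0.1],
    [0, 0, -0.1],
    [0, 0, -0.1],
  ],
  slide=[
    [-13, -15, 0],
    [-3, 20, 0],
    [-3, 20, 0],
    [-3, 20, 0],
    [-3, 19, 0],
  ],
  grip=[5, 5, 5, 5, 5],
)

```text
time: 20.05
tool_pos: [0.666, 0.2371, 0.2873]
tcp_rot: [-0.91, 1.402, -1.065]
wrist_force: [-0.6, -0.9, -3.8]
width: 0.145
```

Emit:
jog_arm(
  turn=[
    [0, 0, -0.1],
    [0, 0, -0.1],
    [0, 0, -0.1],
    [0, 0, 0],
    [0, 0, 0],
  ],
  slide=[
    [-3, 16, 0],
    [-3, 14, 0],
    [-3, 12, 0],
    [-20, 0, 0],
    [-20, 0, 0],
  ],
  grip=[5, 5, 5, 5, 5],
)

```text
time: 20.55
tool_pos: [0.6716, 0.2961, 0.2468]
tcp_rot: [-1.144, 1.296, -1.28]
wrist_force: [0.9, -0.6, -3.4]
width: 0.146
```

```bash
python3 - <<'E'
from h import *
jaw()
# target: tray centre over mat centre
R1=down(.02)
mat=np.array([.5715,.270]); a=.02
T=np.r_[mat+ .112*np.array([-np.sin(a),np.cos(a)]),.15]
print(T);to(T,R1)
s=shot('scene','s19.png');t=shot('top','t19.png')
for n in ('blue','red','green','amber'):
    h=hsv(t);W=cloud(t);lo,hi=COL[n]
    m=(h[...,0]>=lo)&(h[...,0]<=hi)&(h[...,1]>110)&np.isfinite(W[...,2])&(abs(W[...,0]-.65)<.12)&(abs(W[...,1])<.11)
    if m.sum()>5: B=w2b(W[m]);print(n,m.sum(),B.mean(0),B.max(0))
cv2.imwrite('pics/t19c.png',cv2.resize(t['img'][90:230,130:330,::-1],None,fx=4,fy=4,interpolation=cv2.INTER_CUBIC))
E
```

```text
t 20.55 pos [0.6716 0.2961 0.2468] fingers [ 0.0019  0.0138 -0.9999] jaw [ 0.9939 -0.11    0.0004] -0.11024175617876146 F [ 0.9417 -0.5582 -3.425 ] w 0.14586633474799784 q [0.3759 0.371  1.4681 0.0126 1.2956 0.4828]
[0.5693 0.382  0.15  ]
slide [ -72.7   97.8 -111.2] | 4 rows of [-18.2  24.4 -27.8]
turn [-0.001 -0.13  -0.014] 1 rows of [-0.001 -0.13  -0.014]
blue 117 [-0.0678 -0.0691  0.0601] [-0.0514 -0.0513  0.0892]
red 149 [-0.0589 -0.0142  0.0437] [-0.0317  0.0017  0.0504]
green 156 [ 0.0193 -0.053   0.0475] [ 0.0442 -0.0366  0.0602]
amber 902 [ 0.0308 -0.0149  0.0752] [0.1369 0.1098 0.2061]
```

View pics/t19c.png

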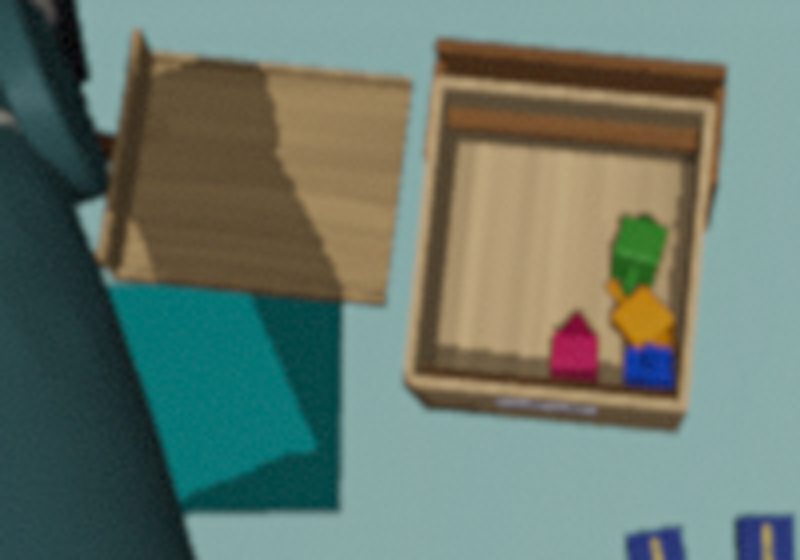

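Emit:
jog_arm(
  turn=[
    [0, -0.03, 0],
    [0, -0.05, 0],
    [0, -0.05, 0],
    [0, 0, -0.014],
    [0, 0, 0],
  ],
  slide=[
    [-18, 5, -28],
    [-18, 15, -28],
    [-18, 15, -28],
    [-18, 10, -28],
    [0, 0, 0],
  ],
  grip=[5, 5, 5, 5, 5],
)

```text
time: 21.15
tool_pos: [0.5593, 0.3727, 0.2001]
tcp_rot: [-1.224, 1.195, -1.194]
wrist_force: [0.8, 0.1, -2.7]
width: 0.144
```

```bash
python3 - <<'E'
from h import *
jaw()
T=[.5693,.382,.15]
to(T,down(.02))
s=shot('scene','s20.png');t=shot('top','t20.png')
for q in(s,t):
  W=cloud(q); h=hsv(q)
  m=np.isfinite(W[...,2])&(abs(W[...,0]-.57)<.1)&(W[...,1]>.15)&(W[...,1]<.36)&(W[...,2]>.14)&(W[...,2]<.24)&(h[...,0]>8)&(h[...,0]<20)&(h[...,1]<190)
  print(rect(W,m))
  A=np.c_[W[m][:,:2]-[.57,.27],np.ones(m.sum())]; zz=W[m][:,2]
  for i in range(4):
    c=np.linalg.lstsq(A,zz,rcond=None)[0]; k=abs(A@c-zz)<.006; A=A[k];zz=zz[k]
  print('tray plane',c,len(zz))
for n in ('blue','red','green','amber'):
    h=hsv(t);W=cloud(t);lo,hi=COL[n]
    m=(h[...,0]>=lo)&(h[...,0]<=hi)&(h[...,1]>(200 if n=='amber' else 110))&np.isfinite(W[...,2])&(abs(W[...,0]-.65)<.12)&(abs(W[...,1])<.11)
    if m.sum()>5: B=w2b(W[m]);print(n,m.sum(),B.mean(0),np.percentile(B,[5,50,95,100],axis=0)[:,2])
E
```

```text
t 21.15 pos [0.5593 0.3727 0.2001] fingers [-0.0037 -0.0028 -1.    ] jaw [ 0.9998  0.0207 -0.0037] 0.020722361094226992 F [ 0.7797  0.0876 -2.7328] w 0.14357412077534346 q [ 0.551   0.2928  1.6577 -0.0005  1.1956  0.5304]
slide [-9.2 50.1 10.4] | 2 rows of [-4.6 25.   5.2]
turn [0.004 0.001 0.003] 1 rows of [0.004 0.001 0.003]
(array([0.5637, 0.268 ]), array([154. , 183.7]), 1.5, np.int64(2129))
tray plane [0.0026 0.0203 0.1757] 1597
(array([0.562 , 0.2678]), array([147.1, 183.3]), 1.1, np.int64(3790))
tray plane [-0.0055  0.0112  0.1764] 3001
blue 119 [-0.0677 -0.0691  0.06  ] [0.0494 0.0605 0.0746 0.0898]
red 150 [-0.0588 -0.0141  0.0433] [0.0379 0.0436 0.0476 0.0502]
green 157 [ 0.0191 -0.053   0.0474] [0.0356 0.0483 0.055  0.0583]
amber 149 [-0.028  -0.0606  0.0427] [0.0318 0.0435 0.0472 0.0497]
```

Emit:
jog_arm(
  turn=[
    [0, 0, 0],
    [0, 0, 0],
    [0, 0, 0],
    [0, 0, 0],
    [0, 0, 0],
  ],
  slide=[
    [-9, 20, 10],
    [0, 40, 0],
    [0, 40, 0],
    [0, 35, 0],
    [0, 15, 0],
  ],
  grip=[5, 5, 5, 5, 5],
)

```text
time: 21.75
tool_pos: [0.573, 0.3773, 0.0479]
tcp_rot: [-1.223, 1.196, -1.2]
wrist_force: [-1.1, -0.6, -3.4]
width: 0.143
```

```bash
python3 - <<'E'
from h import *
jaw()
to([.5693,.382,.034],down(.02))
E
```

```text
t 21.75 pos [0.573  0.3773 0.0479] fingers [-0.0029 -0.0059 -1.    ] jaw [ 0.9999  0.0167 -0.003 ] 0.016702129634548254 F [-1.0937 -0.6243 -3.3779] w 0.1434292578526298 q [ 0.5478  0.4624  1.7313 -0.0043  0.9534  0.5336]
slide [-4.8 13.9 -3.5] | 1 rows of [-4.8 13.9 -3.5]
turn [ 0.003 -0.003  0.006] 1 rows of [ 0.003 -0.003  0.006]
```

Emit:
jog_arm(
  turn=[
    [0, 0, 0],
    [0, 0, 0],
    [0, 0, 0],
    [0, 0, 0],
  ],
  slide=[
    [-3, 5, -2],
    [0, 4, 0],
    [0, 3, 0],
    [0, 0, 0],
  ],
  grip=[5, 5, 5, 5],
)

```text
time: 22.15
tool_pos: [0.5725, 0.3831, 0.0408]
tcp_rot: [-1.217, 1.192, -1.198]
wrist_force: [-0.5, -1.1, -3.4]
width: 0.142
```

Emit:
jog_arm(
  turn=[
    [0, 0, 0],
    [0, 0, 0],
    [0, 0, 0],
    [0, 0, 0],
  ],
  slide=[
    [0, 3, 0],
    [0, 3, 0],
    [0, 1, 0],
    [0, 0, 0],
  ],
  grip=[5, 5, 5, 5],
)

```text
time: 22.55
tool_pos: [0.5716, 0.3827, 0.033]
tcp_rot: [-1.22, 1.192, -1.198]
wrist_force: [-1.2, -1.3, 3.1]
width: 0.15
```

Emit:
jog_arm(
  turn=[
    [0, 0, 0],
    [0, 0, 0],
    [0, 0, 0],
    [0, 0, 0],
    [0, 0, 0],
  ],
  slide=[
    [0, 0, 0],
    [0, 0, 0],
    [0, 0, 0],
    [0, 0, 0],
    [0, -30, 0],
  ],
  grip=[20, 30, 60, 60, 60],
  newtons=40,
)

```text
time: 23.05
tool_pos: [0.5677, 0.3802, 0.057]
tcp_rot: [-1.23, 1.197, -1.198]
wrist_force: [-0.5, -0.8, 0.4]
width: 0.601
```

Emit:
jog_arm(
  turn=[
    [0, 0, 0],
    [0, 0, 0],
    [0, 0, 0],
    [0, 0, 0],
    [0, 0, 0],
  ],
  slide=[
    [0, -40, 0],
    [0, -50, 0],
    [0, -50, 0],
    [0, -45, 0],
    [20, -20, 0],
  ],
  grip=[60, 60, 60, 60, 60],
)

```text
time: 23.55
tool_pos: [0.5733, 0.3661, 0.2738]
tcp_rot: [-1.211, 1.188, -1.197]
wrist_force: [0.1, 0.6, 0.3]
width: 0.602
```

```bash
python3 - <<'E'
from h import *
jaw()
s=shot('scene','s21.png');t=shot('top','t21.png')
for q in(s,t):
  W=cloud(q); h=hsv(q)
  m=np.isfinite(W[...,2])&(abs(W[...,0]-.57)<.1)&(W[...,1]>.15)&(W[...,1]<.36)&(W[...,2]>-.02)&(W[...,2]<.04)&(h[...,0]>8)&(h[...,0]<20)&(h[...,1]<190)
  print(rect(W,m))
  for r in nets.search_frame('board',q): print(r['conf'],w(q,r['xyz']))
  h=hsv(q)
  b=np.isfinite(W[...,2])&(W[...,0]>.3)&(W[...,0]<.68)&(W[...,1]>-.52)&(W[...,1]<-.2)&(h[...,0]>5)&(h[...,0]<25)&(h[...,1]>60)&(W[...,2]<.02)
  n,l,st,_=cv2.connectedComponentsWithStats(b.astype(np.uint8)); k=1+np.argmax(st[1:,4]); print('board',rect(W,l==k),np.median(W[l==k],0))
  b=np.isfinite(W[...,2])&(abs(W[...,0]-.48)<.1)&(abs(W[...,1]+.37)<.1)&(W[...,2]>.02)&(W[...,2]<.045)
  print('rib',rect(W,b),np.median(W[b],0))
E
```

```text
t 23.55 pos [0.5733 0.3661 0.2738] fingers [ 0.009  0.002 -1.   ] jaw [0.9997 0.0211 0.009 ] 0.021056583559934942 F [0.0855 0.5514 0.2539] w 0.601648362086262 q [ 0.5331  0.2547  1.5685 -0.003   1.3097  0.5128]
(array([0.5746, 0.2724]), array([155. , 171.6]), 1.0, np.int64(1802))
0.6 [ 0.4473 -0.3744  0.0094]
board (array([ 0.4363, -0.3786]), array([195. , 168.3]), 22.3, np.int64(1772)) [ 0.4465 -0.378   0.0048]
rib (array([ 0.4371, -0.3778]), array([16.5, 59.1]), 20.8, np.int64(67)) [ 0.4378 -0.3785  0.028 ]
(array([0.5726, 0.2736]), array([148.7, 171. ]), 1.1, np.int64(2694))
0.72 [ 0.4305 -0.382   0.0064]
board (array([ 0.4347, -0.3784]), array([187.3, 170.9]), 22.7, np.int64(3390)) [ 0.4324 -0.3781  0.0046]
rib (array([ 0.4352, -0.3778]), array([ 9.7, 58.1]), 22.6, np.int64(71)) [ 0.4351 -0.3774  0.0288]
```

View pics/s21.png

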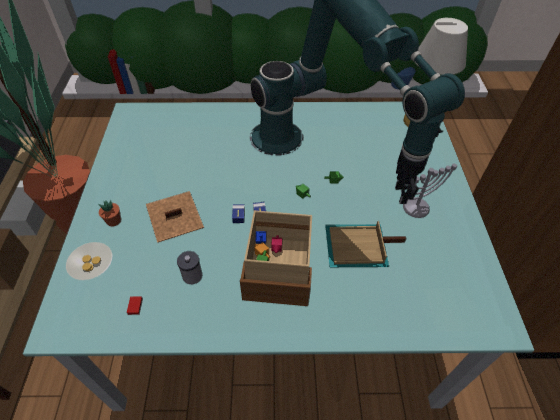

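View pics/t21.png

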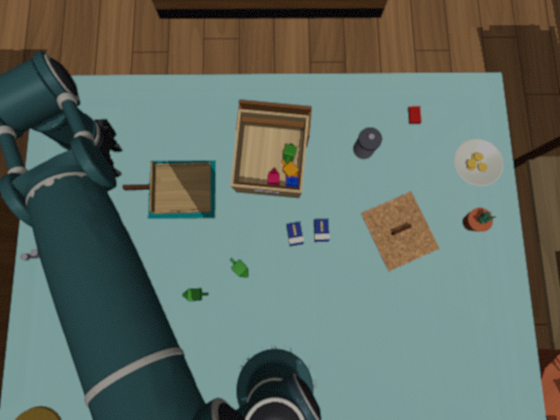

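Emit:
jog_arm(
  turn=[
    [0, 0, 0],
    [0, 0, 0],
    [0, 0, 0],
    [0, 0, 0],
    [0, 0, 0],
  ],
  slide=[
    [48, 0, -9],
    [48, 0, -9],
    [48, 0, -9],
    [48, 0, -9],
    [48, 0, -9],
  ],
  grip=[50, 50, 50, 50, 50],
)

```text
time: 24.25
tool_pos: [0.5291, 0.1211, 0.2648]
tcp_rot: [-1.225, 1.195, -1.196]
wrist_force: [0.6, 0.2, 0.3]
width: 0.503
```

Emit:
jog_arm(
  turn=[
    [0, 0, 0],
    [0, 0, 0],
    [0, 0, 0],
    [0, 0, 0],
    [0, 0, 0],
  ],
  slide=[
    [48, 0, -9],
    [48, 0, -9],
    [48, 0, -9],
    [48, 0, -9],
    [48, 0, -9],
  ],
  grip=[50, 50, 50, 50, 50],
)

```text
time: 24.75
tool_pos: [0.4889, -0.1193, 0.266]
tcp_rot: [-1.222, 1.196, -1.195]
wrist_force: [0.4, -0.0, 0.2]
width: 0.502
```

Emit:
jog_arm(
  turn=[
    [0, 0, 0],
    [0, 0, 0],
    [0, -0.12, 0],
    [0, -0.12, 0],
    [0, -0.12, 0],
  ],
  slide=[
    [48, 0, -9],
    [48, 0, -9],
    [48, 0, -9],
    [30, 20, -15],
    [30, 20, -25],
  ],
  grip=[50, 50, 50, 50, 50],
)

```text
time: 25.25
tool_pos: [0.4386, -0.331, 0.227]
tcp_rot: [-1.368, 0.922, -0.923]
wrist_force: [-0.2, 0.3, 0.0]
width: 0.504
```

```bash
python3 - <<'E'
from h import *
jaw();to([.4355,-.378,.12],down(.39))
p=shot('wrist','w22.png')
W=cloud(p)
b=np.isfinite(W[...,2])&(abs(W[...,0]-.435)<.08)&(abs(W[...,1]+.378)<.08)&(W[...,2]>.02)&(W[...,2]<.045)
print('rib',rect(W,b),np.median(W[b],0))
E
```

```text
t 25.25 pos [ 0.4386 -0.331   0.227 ] fingers [-0.0006 -0.0018 -1.    ] jaw [ 0.9273  0.3744 -0.0012] 0.38373814238376774 F [-0.2126  0.3493  0.0396] w 0.50404787122282 q [-0.6908  0.0415  1.8987 -0.0019  1.2008 -1.0738]
slide [ 42.3 107.  -20.4] | 3 rows of [14.1 35.7 -6.8]
turn [ 0.001 -0.006  0.001] 1 rows of [ 0.001 -0.006  0.001]
rib (array([ 0.4352, -0.3773]), array([10. , 59.1]), 22.7, np.int64(558)) [ 0.4349 -0.3758  0.0304]
```

View pics/w22.png

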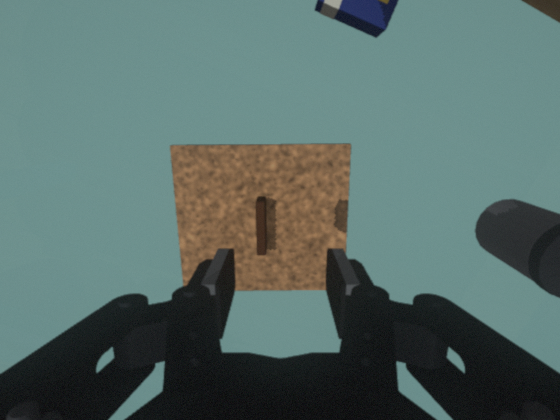

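Emit:
jog_arm(
  turn=[
    [0, -0.01, 0],
    [0, 0, 0],
    [0, 0, 0],
    [0, 0, 0],
    [0, 0, 0],
  ],
  slide=[
    [20, 20, -10],
    [22, 45, -11],
    [0, 45, 0],
    [0, 40, 0],
    [0, 30, 0],
  ],
  grip=[50, 50, 50, 40, 40],
)

```text
time: 25.8
tool_pos: [0.433, -0.3741, 0.0452]
tcp_rot: [-1.369, 0.923, -0.915]
wrist_force: [0.1, 0.0, -0.3]
width: 0.398
```

```bash
python3 - <<'E'
from h import *
jaw();to([.4352,-.3775,.025],down(.396))
p=shot('wrist','w23.png')
E
```

```text
t 25.8 pos [ 0.433  -0.3741  0.0452] fingers [-0.005  0.002 -1.   ] jaw [ 0.9257  0.3782 -0.0038] 0.38786206090877234 F [ 0.149   0.0155 -0.3408] w 0.39833710840663544 q [-0.755   0.2825  1.9925 -0.0025  0.8716 -1.1412]
slide [ 4.1 20.2  0.8] | 1 rows of [ 4.1 20.2  0.8]
turn [ 0.004 -0.008 -0.004] 1 rows of [ 0.004 -0.008 -0.004]
```

View pics/w23.png

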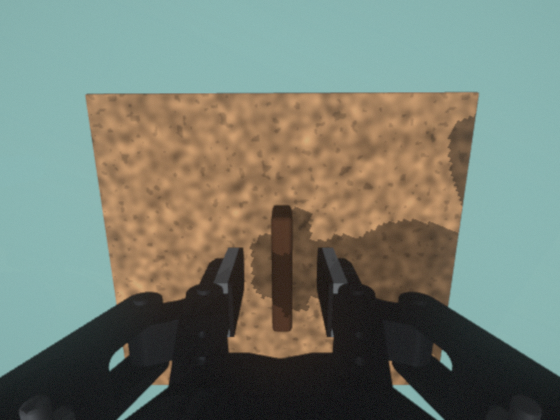

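Emit:
jog_arm(
  turn=[
    [0, -0.006, 0],
    [0, 0, 0],
    [0, 0, 0],
    [0, 0, 0],
  ],
  slide=[
    [3, 6, 1],
    [0, 6, 0],
    [0, 3, 0],
    [0, 0, 0],
  ],
  grip=[40, 40, 40, 40],
)

```text
time: 26.25
tool_pos: [0.4385, -0.38, 0.037]
tcp_rot: [-1.374, 0.91, -0.918]
wrist_force: [-0.7, 0.5, 0.4]
width: 0.398
```

```bash
python3 - <<'E'
from h import *
jaw();to([.4352,-.3775,.026],down(.396))
E
```

```text
t 26.25 pos [ 0.4385 -0.38    0.037 ] fingers [ 0.0022 -0.0051 -1.    ] jaw [0.923  0.3848 0.0001] 0.39504036779559004 F [-0.7451  0.4739  0.3954] w 0.3975447710447268 q [-0.7557  0.3016  1.9859 -0.003   0.849  -1.1488]
slide [-3.7 11.  -2.1] | 1 rows of [-3.7 11.  -2.1]
turn [-0.    -0.001  0.006] 1 rows of [-0.    -0.001  0.006]
```

Emit:
jog_arm(
  turn=[
    [0, 0, 0],
    [0, 0, 0],
    [0, 0, 0],
    [0, 0, 0],
  ],
  slide=[
    [-2, 5, -1],
    [0, 4, 0],
    [0, 0, 0],
    [0, 0, 0],
  ],
  grip=[40, 40, 40, 40],
)

```text
time: 26.65
tool_pos: [0.4359, -0.378, 0.027]
tcp_rot: [-1.373, 0.912, -0.916]
wrist_force: [0.1, -0.3, -0.2]
width: 0.402
```

```bash
python3 - <<'E'
from h import *
jaw();to([.4352,-.3775,.026],down(.396))
E
```

```text
t 26.65 pos [ 0.4359 -0.378   0.027 ] fingers [ 0.0008 -0.0038 -1.    ] jaw [ 0.923   0.3847 -0.0008] 0.3949002157427195 F [ 0.1343 -0.3104 -0.1929] w 0.40154216011844973 q [-0.7562  0.3118  1.9958 -0.003   0.8309 -1.1491]
slide [-0.8  1.  -0.5] | 1 rows of [-0.8  1.  -0.5]
turn [ 0.001 -0.001  0.004] 1 rows of [ 0.001 -0.001  0.004]
```

Emit:
jog_arm(
  turn=[
    [0, 0, 0],
    [0, 0, 0],
    [0, 0, 0],
    [0, 0, 0],
    [0, 0, 0],
  ],
  slide=[
    [0, 0, 0],
    [0, 0, 0],
    [0, 0, 0],
    [0, 0, 0],
    [0, -5, 0],
  ],
  grip=[2, 2, 2, 2, 2],
  newtons=60,
)

```text
time: 27.15
tool_pos: [0.4354, -0.3774, 0.0312]
tcp_rot: [-1.373, 0.913, -0.915]
wrist_force: [0.4, -0.2, -1.3]
width: 0.099
```

Emit:
jog_arm(
  turn=[
    [0, 0, 0],
    [0, 0, 0],
    [0, 0, 0],
    [0, 0, 0],
    [0, 0, 0],
  ],
  slide=[
    [0, -30, 0],
    [0, -50, 0],
    [0, -50, 0],
    [0, -50, 0],
    [0, -30, 0],
  ],
  grip=[2, 2, 2, 2, 2],
)

```text
time: 27.65
tool_pos: [0.4368, -0.3781, 0.2468]
tcp_rot: [-1.374, 0.907, -0.921]
wrist_force: [0.5, -0.2, -1.6]
width: 0.099
```

```bash
cat >> h.py <<'E'
RB=np.stack([np.cross(-BZ,BX),-BZ,BX],1)
E
python3 - <<'E'
from h import *
jaw();T=b2w([0,0,.092+.022+.10]);print(T);to(T,down(-.111));to(T,RB)
s=shot('scene','s24.png');t=shot('top','t24.png')
for q in (s,t):
  W=cloud(q);h=hsv(q)
  b=np.isfinite(W[...,2])&(abs(W[...,0]-.44)<.16)&(abs(W[...,1]+.37)<.16)&(h[...,0]>5)&(h[...,0]<25)&(h[...,1]>60)&(W[...,2]>.1)&(W[...,2]<.25)
  A=np.c_[W[b][:,:2]-[.435,-.378],np.ones(b.sum())]; zz=W[b][:,2]
  for i in range(4):
    c=np.linalg.lstsq(A,zz,rcond=None)[0]; k=abs(A@c-zz)<.006; A=A[k];zz=zz[k]
  print('plane',c,len(zz),rect(W,b))
E
```

```text
t 27.65 pos [ 0.4368 -0.3781  0.2468] fingers [ 0.0048 -0.0076 -1.    ] jaw [0.923  0.3848 0.0015] 0.3950393020096554 F [ 0.5418 -0.1982 -1.616 ] w 0.09913861182004109 q [-0.7553  0.0766  1.8243 -0.0024  1.232  -1.1495]
[0.6321 0.005  0.2247]
slide [-278.6   20.1  327.7] | 9 rows of [-31.    2.2  36.4]
turn [-0.004  0.506  0.008] 4 rows of [-0.001  0.127  0.002]
slide [-278.6   20.1  327.7] | 9 rows of [-31.    2.2  36.4]
turn [ 0.094  0.506 -0.017] 4 rows of [ 0.024  0.127 -0.004]
plane [ 0.0054 -0.0045  0.2241] 1875 (array([ 0.4365, -0.3789]), array([198. , 168.2]), 22.3, np.int64(1942))
plane [ 0.0088 -0.007   0.2289] 2457 (array([ 0.4398, -0.3792]), array([183.3, 168.9]), 22.5, np.int64(2482))
```

View pics/s24.png

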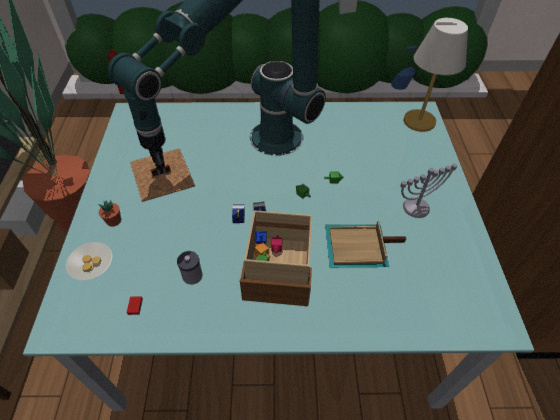

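Emit:
jog_arm(
  turn=[
    [0, 0, 0],
    [0, 0, 0],
    [0, 0, 0],
    [0, 0, 0],
    [0, 0, 0],
  ],
  slide=[
    [-20, 0, 24],
    [-31, 0, 36],
    [-32, 0, 38],
    [-32, 0, 38],
    [-32, 0, 38],
  ],
  grip=[2, 2, 2, 2, 2],
)

```text
time: 28.25
tool_pos: [0.5392, -0.1725, 0.2392]
tcp_rot: [-1.374, 0.915, -0.914]
wrist_force: [0.5, -0.5, -1.3]
width: 0.103
```

Emit:
jog_arm(
  turn=[
    [0, 0, 0],
    [0, 0, 0],
    [0, 0, 0],
    [0, 0, 0],
    [0, 0.1, 0],
  ],
  slide=[
    [-32, 0, 38],
    [-32, 0, 38],
    [-32, 0, 38],
    [-26, 0, 30],
    [-8, 0, 8],
  ],
  grip=[2, 2, 2, 2, 2],
)

```text
time: 28.75
tool_pos: [0.6304, 0.008, 0.2381]
tcp_rot: [-1.338, 0.989, -0.988]
wrist_force: [-0.2, -0.3, -1.3]
width: 0.103
```

Emit:
jog_arm(
  turn=[
    [0.02, 0.12, 0],
    [0.03, 0.12, 0],
    [0.03, 0.1, 0],
    [0.02, 0.06, 0],
    [0, 0, 0],
  ],
  slide=[
    [0, 0, 0],
    [0, 0, 0],
    [0, 0, 0],
    [0, 0, 0],
    [0, 0, 0],
  ],
  grip=[2, 2, 2, 2, 2],
)

```text
time: 29.25
tool_pos: [0.6283, 0.004, 0.2382]
tcp_rot: [-1.081, 1.217, -1.323]
wrist_force: [-0.4, -0.3, -0.9]
width: 0.097
```

```bash
python3 - <<'E'
from h import *
s,_=jaw();T=b2w([0,0,.092+.027+.06]);print(T,w2b(s['tool_pos']));to(T,RB)
s=shot('scene','s25.png');t=shot('top','t25.png')
cv2.imwrite('pics/s25c.png',cv2.resize(s['img'][170:320,200:400,::-1],None,fx=4,fy=4,interpolation=cv2.INTER_CUBIC))
for q in (s,t):
  W=cloud(q);h=hsv(q)
  b=np.isfinite(W[...,2])&(abs(W[...,0]-.64)<.16)&(abs(W[...,1])<.16)&(h[...,0]>5)&(h[...,0]<25)&(h[...,1]>60)&(W[...,2]>.19)&(W[...,2]<.28)
  B=w2b(W[b])
  A=np.c_[B[:,:2],np.ones(b.sum())]; zz=B[:,2]
  for i in range(4):
    c=np.linalg.lstsq(A,zz,rcond=None)[0]; k=abs(A@c-zz)<.006; A=A[k];zz=zz[k]
  print('plane in bin',c,len(zz),cv2.minAreaRect((A[:,:2]*1000).astype(np.float32)))
E
```

```text
t 29.25 pos [0.6283 0.004  0.2382] fingers [ 0.0958  0.003  -0.9954] jaw [ 0.9899 -0.105   0.095 ] -0.10571277383526204 F [-0.4481 -0.3304 -0.8789] w 0.09682487313983798 q [-0.0367  0.1245  1.7905  0.0072  1.1308  0.0656]
[0.6356 0.0046 0.1899] [-0.0023 -0.0014  0.2279]
slide [-0.8 48.9  2.6] | 1 rows of [-0.8 48.9  2.6]
turn [ 0.005  0.005 -0.014] 1 rows of [ 0.005  0.005 -0.014]
plane in bin [-0.005   0.0168  0.2052] 2282 ((-1.1111526489257812, -1.8132095336914062), (193.16285705566406, 169.61607360839844), 0.24641412496566772)
plane in bin [-0.0076  0.0158  0.2055] 1061 ((25.9515380859375, -4.935111999511719), (122.12318420410156, 169.11749267578125), 3.2377240657806396)
```

View pics/s25c.png

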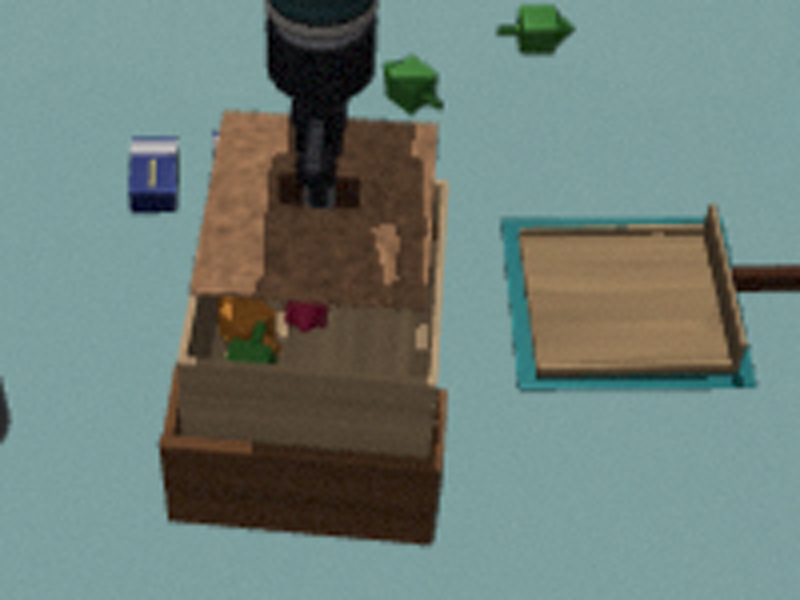

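Emit:
jog_arm(
  turn=[
    [0.005, 0.005, -0.014],
    [0, 0, 0],
    [0, 0, 0],
    [0, 0, 0],
    [0, 0, 0],
  ],
  slide=[
    [-1.5, 10, 1.5],
    [0, 25, 0],
    [0, 18, 0],
    [0, 0, 0],
    [0, 0, 0],
  ],
  grip=[2, 2, 2, 2, 2],
)

```text
time: 29.85
tool_pos: [0.6369, 0.0049, 0.1871]
tcp_rot: [-1.084, 1.21, -1.341]
wrist_force: [0.1, -0.3, -1.3]
width: 0.097
```

```bash
cat > bd.py <<'E'
from h import *
def boardfit(lo,hi,names=('scene','top'),tag=None):
  s,_=jaw();print('tcp in bin',w2b(s['tool_pos']));to(b2w([0,0,.1195]),RB)
  for nme in names:
    q=shot(nme, (tag+nme+'.png') if tag else None)
    W=cloud(q);h=hsv(q);B=w2b(W)
    b=np.isfinite(W[...,2])&(abs(B[...,0])<.12)&(abs(B[...,1])<.105)&(h[...,0]>5)&(h[...,0]<25)&(h[...,1]>60)&(B[...,2]>lo)&(B[...,2]<hi)
    B=B[b]
    A=np.c_[B[:,:2],np.ones(b.sum())]; zz=B[:,2]
    for i in range(5):
      c=np.linalg.lstsq(A,zz,rcond=None)[0]; k=abs(A@c-zz)<.005; A=A[k];zz=zz[k]
    print(nme,'plane in bin',c,len(zz),cv2.minAreaRect((A[:,:2]*1000).astype(np.float32)))
    if tag: cv2.imwrite('pics/'+tag+nme+'c.png',cv2.resize(q['img'][170:320,200:400,::-1] if nme=='scene' else q['img'][80:220,200:350,::-1],None,fx=4,fy=4,interpolation=cv2.INTER_CUBIC))
E
python3 -c "
from bd import *
boardfit(.14,.17,tag='b1')"
```

```text
t 29.85 pos [0.6369 0.0049 0.1871] fingers [ 0.1013 -0.0118 -0.9948] jaw [ 0.9887 -0.1096  0.102 ] -0.11036773355013209 F [ 0.1475 -0.2913 -1.2983] w 0.09718812154168141 q [-0.0268  0.1768  1.8288 -0.0105  1.0342  0.0886]
tcp in bin [0.001  0.0004 0.1761]
slide [ 0.4 56.6 -1.1] | 2 rows of [ 0.2 28.3 -0.6]
turn [-0.002  0.001  0.   ] 1 rows of [-0.002  0.001  0.   ]
scene plane in bin [0.0021 0.0039 0.1534] 2189 ((2.4755706787109375, -0.35968017578125), (169.9965057373047, 191.9219207763672), 89.77946472167969)
top plane in bin [-0.0024  0.0011  0.1546] 800 ((27.501951217651367, -3.6491775512695312), (99.2356185913086, 185.83033752441406), 13.704367637634277)
```

View pics/b1scenec.png

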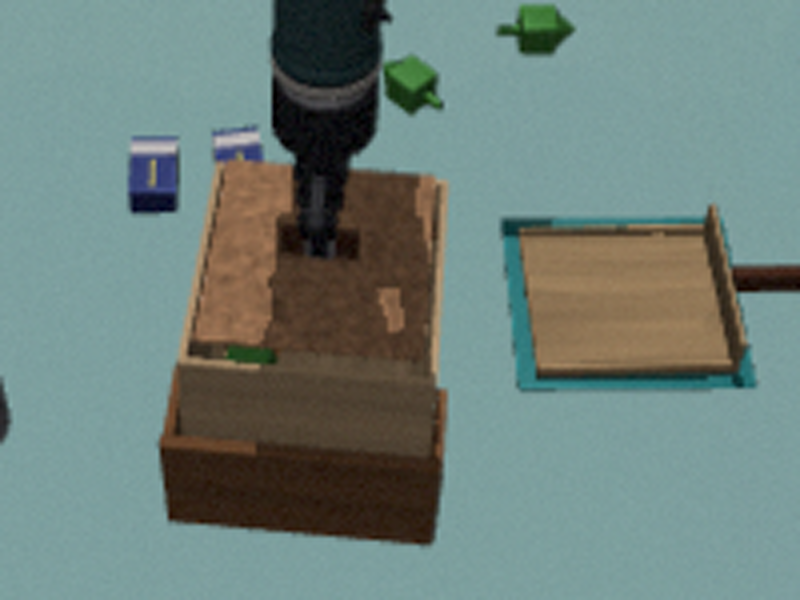

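Emit:
jog_arm(
  turn=[
    [0, 0, 0],
    [0, 0, 0],
    [0, 0, 0],
    [0, 0, 0],
    [0, 0, 0],
  ],
  slide=[
    [0, 8, -1.5],
    [0, 10, 0],
    [0, 10, 0],
    [0, 10, 0],
    [0, 5, 0],
  ],
  grip=[2, 2, 2, 2, 2],
)

```text
time: 30.45
tool_pos: [0.6392, 0.0044, 0.1431]
tcp_rot: [-1.084, 1.211, -1.341]
wrist_force: [-0.2, -0.0, -1.9]
width: 0.099
```

```bash
python3 -c "
from bd import *
boardfit(.10,.13,tag='b2')"
```

```text
t 30.45 pos [0.6392 0.0044 0.1431] fingers [ 0.1006 -0.0115 -0.9949] jaw [ 0.9887 -0.1101  0.1012] -0.11094002241340689 F [-0.1737 -0.0449 -1.892 ] w 0.09921007564583427 q [-0.0276  0.2223  1.8615 -0.0107  0.9567  0.089 ]
tcp in bin [-0.0011  0.0001  0.1321]
slide [ 0.1 12.6  1.1] | 1 rows of [ 0.1 12.6  1.1]
turn [-0.001  0.     0.   ] 1 rows of [-0.001  0.     0.   ]
scene plane in bin [0.0051 0.0022 0.1098] 1978 ((2.1713638305664062, -0.8052749633789062), (213.94674682617188, 185.55819702148438), 0.03503401204943657)
top plane in bin [0.0054 0.002  0.1087] 515 ((44.06776428222656, -3.4253463745117188), (105.27022552490234, 175.86383056640625), 2.447718381881714)
```

View pics/b2scenec.png

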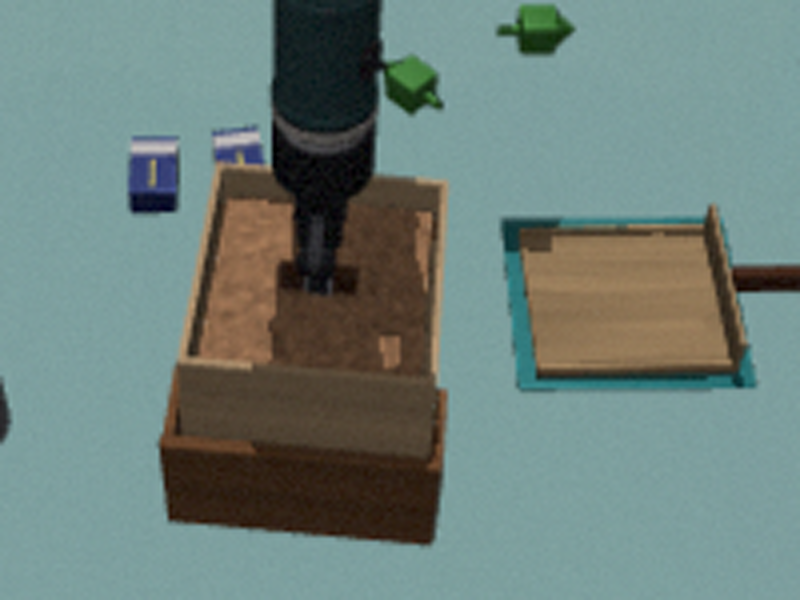

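In the bin, centred, no contact. Down the last 12 mm gently.

Emit:
jog_arm(
  turn=[
    [0, 0, 0],
    [0, 0, 0],
    [0, 0, 0],
    [0, 0, 0],
  ],
  slide=[
    [0, 4, 0.5],
    [0, 4, 0],
    [0, 3, 0],
    [0, 0, 0],
  ],
  grip=[2, 2, 2, 2],
)

```text
time: 30.95
tool_pos: [0.6416, 0.0042, 0.1338]
tcp_rot: [-1.082, 1.209, -1.341]
wrist_force: [-0.0, 0.8, -1.6]
width: 0.1
```

```bash
python3 -c "
from bd import *
boardfit(.08,.12)"
```

```text
t 30.95 pos [0.6416 0.0042 0.1338] fingers [ 0.1025 -0.0116 -0.9947] jaw [ 0.9886 -0.11    0.1031] -0.11083395246613957 F [-0.0411  0.7653 -1.6126] w 0.10046974953605081 q [-0.0278  0.2349  1.8651 -0.0108  0.9387  0.089 ]
tcp in bin [0.0003 0.0002 0.1226]
slide [ 0.2  3.1 -0.3] | 1 rows of [ 0.2  3.1 -0.3]
turn [-0.003  0.     0.   ] 1 rows of [-0.003  0.     0.   ]
scene plane in bin [0.0023 0.0014 0.1   ] 1915 ((2.319091796875, -1.0888748168945312), (212.822998046875, 189.67625427246094), 0.9825267195701599)
top plane in bin [0.003  0.0057 0.1001] 470 ((3.90020751953125, -3.53802490234375), (193.75486755371094, 172.4678955078125), 0.0962512344121933)
```

Emit:
jog_arm(
  turn=[
    [0, 0, 0],
    [0, 0, 0],
    [0, 0, 0],
  ],
  slide=[
    [0, 2, 0],
    [0, 2, 0],
    [0, 0, 0],
  ],
  grip=[2, 2, 2],
)

```text
time: 31.35
tool_pos: [0.6426, 0.0042, 0.1313]
tcp_rot: [-1.081, 1.208, -1.342]
wrist_force: [-1.7, 0.4, 2.8]
width: 0.105
```

Emit:
jog_arm(
  turn=[
    [0, 0, 0],
    [0, 0, 0],
    [0, 0, 0],
    [0, 0, 0],
    [0, 0, 0],
  ],
  slide=[
    [0, 0, 0],
    [0, 0, 0],
    [0, 0, 0],
    [0, -10, 0],
    [0, -30, 0],
  ],
  grip=[15, 40, 40, 40, 40],
  newtons=40,
)

```text
time: 31.85
tool_pos: [0.6355, 0.0046, 0.1669]
tcp_rot: [-1.087, 1.214, -1.339]
wrist_force: [0.4, 0.0, -0.2]
width: 0.396
```

Emit:
jog_arm(
  turn=[
    [0, 0, 0],
    [0, 0, 0],
    [0, 0, 0],
    [0, 0, 0],
    [0, 0, 0],
  ],
  slide=[
    [0, -50, 0],
    [0, -50, 0],
    [-40, -10, -20],
    [-45, 0, -20],
    [-45, 0, -20],
  ],
  grip=[60, 60, 70, 70, 70],
)

```text
time: 32.35
tool_pos: [0.582, 0.1427, 0.2757]
tcp_rot: [-1.077, 1.208, -1.344]
wrist_force: [0.3, 0.3, -0.1]
width: 0.7
```

```bash
python3 -c "
from bd import *
boardfit(.08,.12,tag='b3')
for n in('scene','top'):
  q=shot(n)
  for r in nets.search_frame('candles0',q): print(n,r['conf'],w(q,r['xyz']))
"
```

```text
t 32.35 pos [0.582  0.1427 0.2757] fingers [ 0.107  -0.0108 -0.9942] jaw [ 0.9879 -0.112   0.1075] -0.11291095240969758 F [ 0.3177  0.2967 -0.062 ] w 0.6999323162256916 q [ 0.2174  0.0426  1.81   -0.0362  1.1868  0.3421]
tcp in bin [-0.0597  0.1313  0.2713]
slide [131.3 152.1  58.7] | 5 rows of [26.3 30.4 11.7]
turn [-0.008 -0.002 -0.001] 1 rows of [-0.008 -0.002 -0.001]
scene plane in bin [ 0.0005 -0.0008  0.0979] 1997 ((2.2631149291992188, -2.2289962768554688), (214.6951446533203, 187.1214599609375), 0.9256492257118225)
top plane in bin [-0.0001  0.0005  0.0973] 4009 ((-2.8137130737304688, 0.01618194580078125), (207.8610076904297, 181.68370056152344), 0.3553253710269928)
scene 0.58 [ 0.4517 -0.1388  0.0318]
scene 0.57 [ 0.4154 -0.0649  0.0254]
top 0.91 [ 0.4395 -0.1433  0.0311]
top 0.77 [ 0.4309 -0.0653  0.033 ]
```

View pics/b3topc.png

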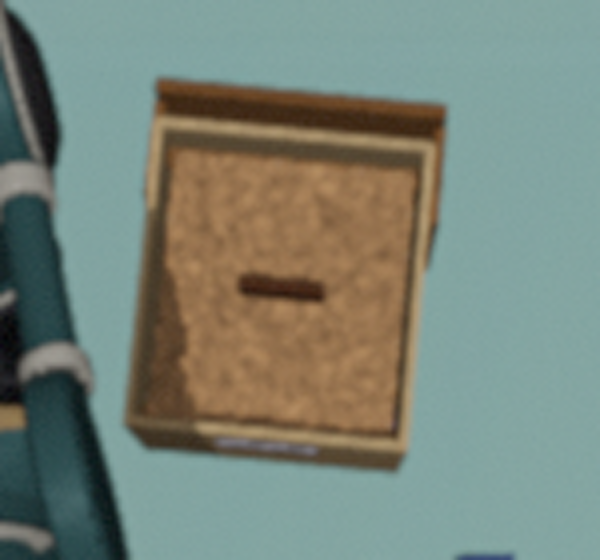

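View pics/b3scenec.png

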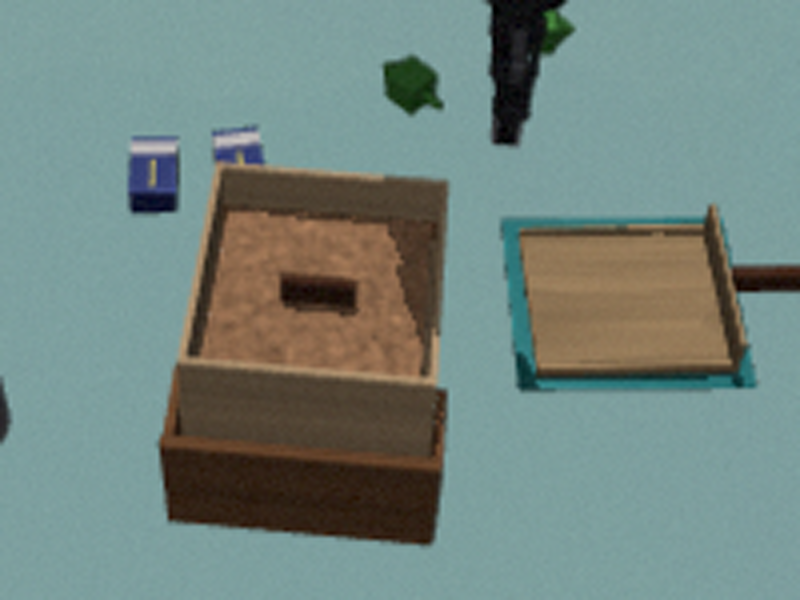

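Emit:
jog_arm(
  turn=[
    [0, 0, 0],
    [0, 0, 0],
    [0, 0, 0],
    [0, 0, 0],
    [0, 0, 0],
  ],
  slide=[
    [44, 0, -22],
    [44, 0, -22],
    [44, 0, -22],
    [44, 0, -22],
    [44, 0, -22],
  ],
  grip=[75, 75, 75, 75, 75],
)

```text
time: 33.15
tool_pos: [0.4476, -0.0676, 0.262]
tcp_rot: [-1.081, 1.209, -1.344]
wrist_force: [0.4, -1.0, -0.1]
width: 0.75
```

Emit:
jog_arm(
  turn=[
    [-0.1, 0, 0],
    [0, 0.145, 0],
    [0, 0.145, 0],
    [0, 0.145, 0],
    [0, 0.145, 0],
  ],
  slide=[
    [40, 0, -20],
    [0, 0, 0],
    [0, 0, 0],
    [0, 0, 0],
    [0, 0, 0],
  ],
  grip=[75, 75, 75, 75, 75],
)

```text
time: 33.65
tool_pos: [0.4243, -0.1043, 0.26]
tcp_rot: [-0.788, 1.7, -1.705]
wrist_force: [0.6, 0.5, -0.4]
width: 0.747
```

Emit:
jog_arm(
  turn=[
    [0, 0.145, 0],
    [0, 0.145, 0],
    [0, 0.145, 0],
    [0, 0.145, 0],
    [0, 0.145, 0],
  ],
  slide=[
    [0, 0, 0],
    [0, 0, 0],
    [0, 0, 0],
    [0, 0, 0],
    [0, 0, 0],
  ],
  grip=[75, 75, 75, 75, 75],
)

```text
time: 34.15
tool_pos: [0.4244, -0.104, 0.26]
tcp_rot: [-0.152, 2.142, -2.145]
wrist_force: [-0.7, 0.2, 1.0]
width: 0.75
```

```bash
cat > cb.py <<'E'
from h import *
def boxes(names=('wrist','top'),tag=None,lo=.022,hi=.042):
  for nme in names:
    q=shot(nme,(tag+nme+'.png') if tag else None);W=cloud(q);h=hsv(q)
    m=np.isfinite(W[...,2])&(W[...,0]>.33)&(W[...,0]<.53)&(W[...,1]>-.26)&(W[...,1]<.05)&(W[...,2]>lo)&(W[...,2]<hi)
    m=cv2.morphologyEx(m.astype(np.uint8),cv2.MORPH_OPEN,np.ones((3,3),np.uint8))
    n,l,st,_=cv2.connectedComponentsWithStats(m)
    for k in range(1,n):
      if st[k,4]>40: print(nme,rect(W,l==k),np.median(W[l==k],0)[2])
E
python3 -c "
from cb import *
jaw();boxes(tag='c1')
"
```

```text
t 34.15 pos [ 0.4244 -0.104   0.26  ] fingers [ 0.0042 -0.001  -1.    ] jaw [ 0.1456 -0.9893  0.0016] -1.4247023385072601 F [-0.6897  0.2187  1.0275] w 0.7501955897106375 q [-0.2976 -0.2121  2.07    0.0003  1.2794  1.127 ]
wrist (array([ 0.4291, -0.0645]), array([65.6, 42.5]), 8.8, np.int64(2322)) 0.030758369228099103
wrist (array([ 0.4382, -0.1428]), array([66.1, 42.5]), 0.4, np.int64(2324)) 0.030740013749660927
top (array([ 0.4138, -0.0809]), array([14.8, 29.7]), 89.5, np.int64(50)) 0.02946955810288132
top (array([ 0.4182, -0.1433]), array([23.8, 41.6]), 0.1, np.int64(118)) 0.029324473045337918
```

View pics/c1wrist.png

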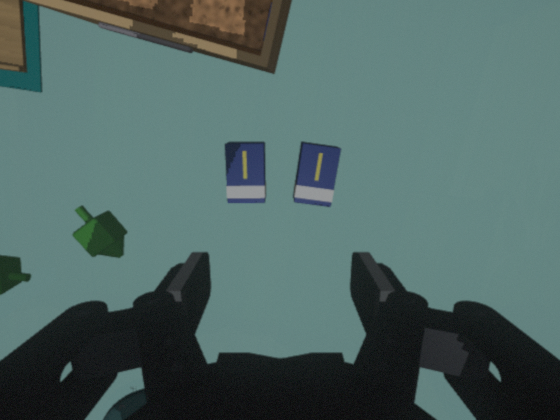

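```bash
python3 -c "
from h import *
to([.4291,-.0645,.08],down(-1.42))"
```

```text
slide [ -9.9 179.9 -38.5] | 4 rows of [-2.5 45.  -9.6]
turn [-0.002  0.001 -0.004] 1 rows of [-0.002  0.001 -0.004]
```

Emit:
jog_arm(
  turn=[
    [0, 0, 0],
    [0, 0, 0],
    [0, 0, 0],
    [0, 0, 0],
    [0, 0, 0],
  ],
  slide=[
    [-5, 30, -25],
    [-5, 45, -13],
    [0, 50, 0],
    [0, 45, 0],
    [0, 10, 0],
  ],
  grip=[75, 75, 75, 75, 75],
)

```text
time: 34.75
tool_pos: [0.4246, -0.0631, 0.0749]
tcp_rot: [-0.175, 2.144, -2.14]
wrist_force: [-1.5, 0.6, 0.3]
width: 0.752
```

```bash
python3 -c "
from h import *
jaw();to([.4291,-.0645,.021],down(-1.42))
p=shot('wrist','c2.png')"
```

```text
t 34.75 pos [ 0.4246 -0.0631  0.0749] fingers [-0.0061  0.0014 -1.    ] jaw [ 0.1564 -0.9877 -0.0023] -1.4137440720469623 F [-1.4755  0.6064  0.3268] w 0.7522912424190216 q [-0.2057 -0.0155  2.2687  0.0001  0.8947  1.208 ]
slide [-4.6 53.9  2.2] | 2 rows of [-2.3 26.9  1.1]
turn [0.002 0.006 0.006] 1 rows of [0.002 0.006 0.006]
```

View pics/c2.png

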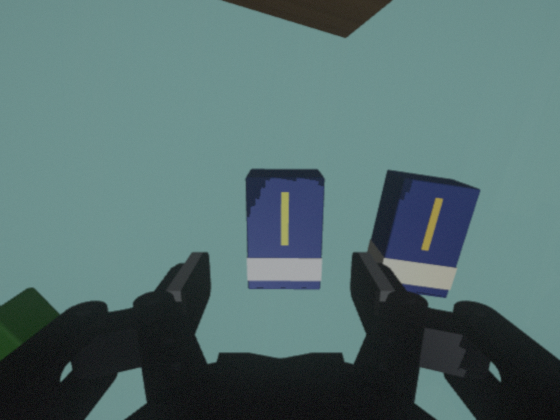

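Emit:
jog_arm(
  turn=[
    [0, 0, 0],
    [0, 0, 0],
    [0, 0, 0],
    [0, 0, 0],
    [0, 0, 0],
  ],
  slide=[
    [-3, 0, 2],
    [0, 10, 0],
    [0, 25, 0],
    [0, 15, 0],
    [0, 0, 0],
  ],
  grip=[62, 62, 62, 62, 62],
)

```text
time: 35.3
tool_pos: [0.4329, -0.0651, 0.0296]
tcp_rot: [-0.162, 2.138, -2.14]
wrist_force: [-1.1, 0.7, -0.8]
width: 0.621
```

Emit:
jog_arm(
  turn=[
    [0, 0, 0],
    [0, 0, 0],
    [0, 0, 0],
    [0, 0, 0],
    [0, -10, 0],
  ],
  slide=[
    [0, 0, 0],
    [0, 0, 0],
    [0, 0, 0],
    [0, 0, 0],
    [0, 0, 0],
  ],
  grip=[30, 30, 30, 30, 30],
)

```text
time: 35.8
tool_pos: [0.4345, -0.0652, 0.0312]
tcp_rot: [-0.31, 2.051, -2.055]
wrist_force: [0.5, 1.0, 5.3]
width: 0.482
```

Emit:
jog_arm(
  turn=[
    [0, 0, 0],
    [0, 0, 0],
    [0, 0, 0],
    [0, 0, 0],
  ],
  slide=[
    [0, -10, 0],
    [0, -20, 0],
    [0, -20, 0],
    [0, 0, 0],
  ],
  grip=[30, 30, 30, 30],
)

```text
time: 36.2
tool_pos: [0.4349, -0.0654, 0.0827]
tcp_rot: [-0.303, 2.051, -2.058]
wrist_force: [1.2, -0.1, -1.1]
width: 0.478
```

```bash
python3 -c "
from cb import *
jaw();boxes(('wrist',),tag='c3')
q=shot('scene'); cv2.imwrite('pics/c3s.png',cv2.resize(q['img'][150:270,200:340,::-1],None,fx=5,fy=5,interpolation=cv2.INTER_CUBIC))"
```

```text
t 36.2 pos [ 0.4349 -0.0654  0.0827] fingers [ 0.0098 -0.0018 -1.    ] jaw [ 0.2976 -0.9547  0.0046] -1.2686251847455894 F [ 1.2288 -0.1096 -1.1078] w 0.4783585812123329 q [-0.2061 -0.0175  2.253   0.0003  0.8962  1.0624]
wrist (array([ 0.4443, -0.1425]), array([54.2, 43.4]), 0.7, np.int64(5949)) 0.030724842122380913
```

View pics/c3wrist.png

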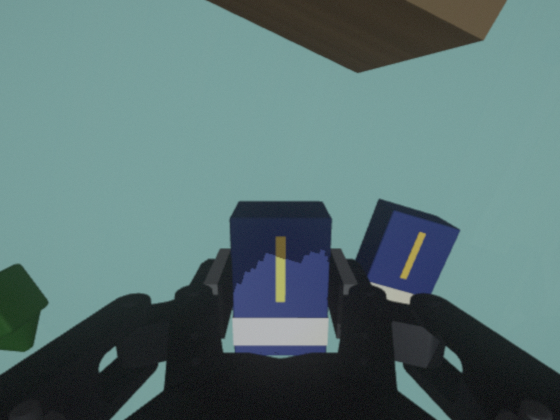

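View pics/c3s.png

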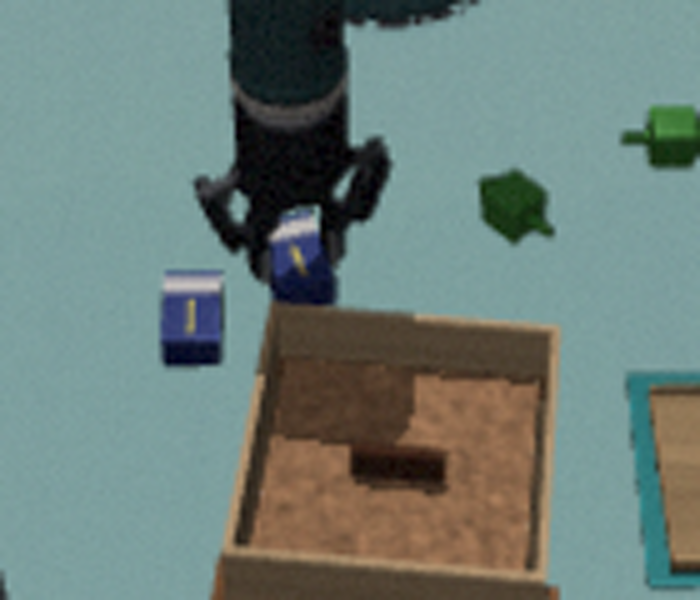

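Emit:
jog_arm(
  turn=[
    [0, 0, 0],
    [0, 0, 0],
    [0, 0.13, 0],
    [0, 0.14, 0],
    [0, 0.13, 0],
  ],
  slide=[
    [0, -45, 0],
    [0, -50, 0],
    [0, -50, 0],
    [0, -40, 0],
    [0, 0, 0],
  ],
  grip=[30, 30, 30, 30, 30],
)

```text
time: 36.8
tool_pos: [0.4352, -0.0655, 0.2707]
tcp_rot: [-0.127, -2.174, 2.178]
wrist_force: [-0.1, -0.1, -0.2]
width: 0.484
```

```bash
cat >> h.py <<'E'
RB2=np.stack([np.cross(-BZ,-BY),-BZ,-BY],1)
E
python3 -c "
from h import *
jaw();T=b2w([.056,0,.127+.08]);print(T);to(T,RB2)"
```

```text
t 36.8 pos [ 0.4352 -0.0655  0.2707] fingers [ 0.0143 -0.0027 -0.9999] jaw [-0.1018 -0.9948  0.0012] -1.6728012424664056 F [-0.1166 -0.1329 -0.2248] w 0.48440374882673076 q [-0.2062 -0.2193  2.0561  0.0003  1.2902  1.4665]
[ 0.6882 -0.0012  0.2233]
slide [-244.5   50.8  -89.8] | 6 rows of [-40.7   8.5 -15. ]
turn [-0.001  0.009  0.086] 1 rows of [-0.001  0.009  0.086]
```

Emit:
jog_arm(
  turn=[
    [0, 0, 0],
    [0, 0, 0],
    [0, 0, 0.03],
    [0, 0, 0.03],
    [0, 0.009, 0.025],
  ],
  slide=[
    [-41, 0, -15],
    [-41, 0, -15],
    [-41, 0, -15],
    [-41, 5, -15],
    [-41, 5, -15],
  ],
  grip=[30, 30, 30, 30, 30],
)

```text
time: 37.3
tool_pos: [0.6441, -0.0091, 0.2566]
tcp_rot: [-0.212, -2.202, 2.211]
wrist_force: [1.4, -0.7, -1.4]
width: 0.48
```

Emit:
jog_arm(
  turn=[
    [0, 0, 0],
    [0, 0, 0],
    [0, 0, 0],
  ],
  slide=[
    [-35, 10, -13],
    [0, 0, 0],
    [0, 0, 0],
  ],
  grip=[30, 30, 30],
)

```text
time: 37.6
tool_pos: [0.6794, -0.0002, 0.249]
tcp_rot: [-0.207, -2.201, 2.211]
wrist_force: [-0.7, -0.2, -0.8]
width: 0.479
```

```bash
python3 -c "
from h import *
s,_=jaw();print(w2b(s['tool_pos']));T=b2w([.056,0,.128+.03]);to(T,RB2)
q=shot('scene'); cv2.imwrite('pics/c4s.png',cv2.resize(q['img'][150:270,200:340,::-1],None,fx=5,fy=5,interpolation=cv2.INTER_CUBIC));shot('wrist','c4w.png')"
```

```text
t 37.6 pos [ 0.6794 -0.0002  0.249 ] fingers [ 0.0828 -0.0086 -0.9965] jaw [-0.1041 -0.9946 -0.    ] -1.6750428235284955 F [-0.7415 -0.1889 -0.7756] w 0.47889604093654153 q [-0.0341  0.2212  1.6572 -0.0063  1.1801  1.6431]
[0.0497 0.0001 0.2334]
slide [-7.5 75.3  0.2] | 2 rows of [-3.8 37.7  0.1]
turn [0.001 0.007 0.017] 1 rows of [0.001 0.007 0.017]
```

View pics/c4s.png

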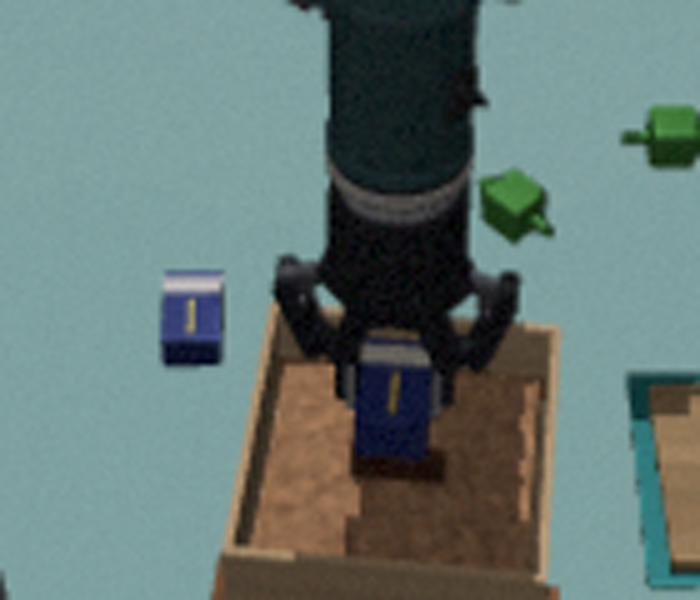

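View pics/c4w.png

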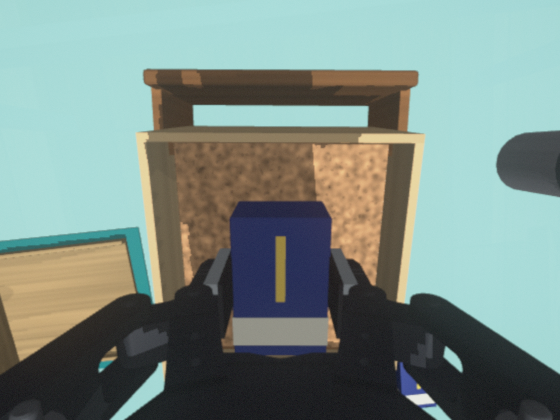

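Emit:
jog_arm(
  turn=[
    [0, 0, 0.017],
    [0, 0, 0],
    [0, 0, 0],
    [0, 0, 0],
    [0, 0, 0],
  ],
  slide=[
    [-6, 20, 0],
    [0, 30, 0],
    [0, 25, 0],
    [0, 12, 0],
    [0, 0, 0],
  ],
  grip=[30, 30, 30, 30, 30],
)

```text
time: 38.2
tool_pos: [0.6928, -0.0023, 0.1643]
tcp_rot: [-0.229, -2.208, 2.22]
wrist_force: [0.6, 0.3, -2.1]
width: 0.478
```

```bash
python3 -c "
from h import *
s,_=jaw();print(w2b(s['tool_pos']));T=b2w([.056,0,.128]);to(T,RB2)"
```

```text
t 38.2 pos [ 0.6928 -0.0023  0.1643] fingers [ 0.101  -0.0104 -0.9948] jaw [-0.1046 -0.9945 -0.0002] -1.675613827663997 F [ 0.64    0.2994 -2.1074] w 0.47774994267633863 q [-0.036   0.2972  1.7246 -0.0079  1.0183  1.6434]
[ 0.0548 -0.0005  0.1478]
slide [-1.2 19.8 -0.5] | 1 rows of [-1.2 19.8 -0.5]
turn [ 0.001  0.006 -0.002] 1 rows of [ 0.001  0.006 -0.002]
```

Emit:
jog_arm(
  turn=[
    [0, 0, 0],
    [0, 0, 0],
    [0, 0, 0],
    [0, 0, 0],
    [0, 0, 0],
  ],
  slide=[
    [0, 6, 0],
    [0, 6, 0],
    [0, 4, 0],
    [0, 0, 0],
    [0, 0, 0],
  ],
  grip=[30, 30, 30, 30, 30],
)

```text
time: 38.7
tool_pos: [0.6969, -0.0021, 0.1508]
tcp_rot: [0.233, 2.209, -2.22]
wrist_force: [0.7, 0.4, -0.8]
width: 0.48
```

Emit:
jog_arm(
  turn=[
    [0, 0, 0],
    [0, 0, 0],
    [0, 0, 0],
    [0, 0, 0],
  ],
  slide=[
    [0, 3, 0],
    [0, 3, 0],
    [0, 0, 0],
    [0, 0, 0],
  ],
  grip=[30, 30, 30, 30],
)

```text
time: 39.1
tool_pos: [0.6979, -0.0021, 0.146]
tcp_rot: [0.234, 2.208, -2.219]
wrist_force: [-2.6, 0.1, 5.7]
width: 0.482
```

```bash
python3 -c "
from h import *
s,_=jaw();print(w2b(s['tool_pos']));T=b2w([.056,0,.128]);to(T,RB2)"
```

```text
t 39.1 pos [ 0.6979 -0.0021  0.146 ] fingers [ 0.1067 -0.0105 -0.9942] jaw [-0.1038 -0.9946 -0.0006] -1.6747796796331964 F [-2.565   0.1184  5.7333] w 0.48246548294335917 q [-0.0355  0.3195  1.7322 -0.0081  0.9828  1.6434]
[0.0579 0.0002 0.1291]
slide [2.  1.1 0.2] | 1 rows of [2.  1.1 0.2]
turn [ 0.001  0.007 -0.007] 1 rows of [ 0.001  0.007 -0.007]
```

Emit:
jog_arm(
  turn=[
    [0, 0, 0],
    [0, 0, 0],
    [0, 0, 0],
    [0, 0, 0],
    [0, 0, 0],
  ],
  slide=[
    [0, 0, 0],
    [0, 0, 0],
    [0, 0, 0],
    [0, -15, 0],
    [0, -35, 0],
  ],
  grip=[62, 62, 62, 62, 62],
)

```text
time: 39.6
tool_pos: [0.6894, -0.0016, 0.1907]
tcp_rot: [-0.224, -2.207, 2.218]
wrist_force: [0.9, -0.9, -0.3]
width: 0.621
```

Emit:
jog_arm(
  turn=[
    [0, 0, 0],
    [0, 0, 0],
    [0, 0, -0.1],
    [0, -0.1, 0],
    [0, 0, 0],
  ],
  slide=[
    [0, -45, 0],
    [0, -45, 0],
    [40, 0, 18],
    [40, 0, 22],
    [42, 0, 22],
  ],
  grip=[62, 62, 62, 62, 62],
)

```text
time: 40.1
tool_pos: [0.5566, -0.0541, 0.2803]
tcp_rot: [0.009, 2.218, -2.218]
wrist_force: [-0.3, -0.3, -0.2]
width: 0.619
```

Emit:
jog_arm(
  turn=[
    [0, 0, 0],
    [0, 0, 0],
    [0, 0, 0],
    [0, 0, 0],
    [0, 0, 0],
  ],
  slide=[
    [42, 0, 22],
    [42, 0, 22],
    [40, 0, 20],
    [0, 0, 10],
    [0, 0, 0],
  ],
  grip=[62, 62, 62, 62, 62],
)

```text
time: 40.6
tool_pos: [0.4327, -0.1286, 0.2796]
tcp_rot: [0.017, 2.219, -2.221]
wrist_force: [-0.2, 0.2, 0.3]
width: 0.62
```

```bash
python3 -c "
from cb import *
s,_=jaw();to([.4382,-.1428,.08],down(-np.pi/2+.007))
boxes(('wrist','top'),tag='c5')
q=shot('scene'); cv2.imwrite('pics/c5s.png',cv2.resize(q['img'][150:270,200:340,::-1],None,fx=5,fy=5,interpolation=cv2.INTER_CUBIC))
W=cloud(q);h=hsv(q);B=w2b(W);m=np.isfinite(W[...,2])&(abs(B[...,0])<.1)&(abs(B[...,1])<.09)&(h[...,0]>105)&(h[...,0]<130)&(h[...,1]>80);print(m.sum(),np.percentile(B[m],[2,50,98],axis=0))
"
```

```text
t 40.6 pos [ 0.4327 -0.1286  0.2796] fingers [ 0.0091 -0.0012 -1.    ] jaw [-0.0065 -1.      0.0012] -1.5772848510882052 F [-0.1552  0.1668  0.2631] w 0.6203889083237016 q [-0.3454 -0.1964  2.0212  0.002   1.3078  1.2313]
slide [ -3.7 199.7  13.9] | 5 rows of [-0.7 39.9  2.8]
turn [-0.001 -0.013 -0.009] 1 rows of [-0.001 -0.013 -0.009]
wrist (array([ 0.4381, -0.1426]), array([66.4, 41.4]), 0.7, np.int64(2056)) 0.03080046581946075
top (array([ 0.4331, -0.1436]), array([41. , 53.2]), 88.9, np.int64(254)) 0.02973044885830456
164 [[ 0.0215 -0.019   0.1211]
 [ 0.0657  0.0024  0.1273]
 [ 0.0875  0.0197  0.1315]]
```

View pics/c5s.png

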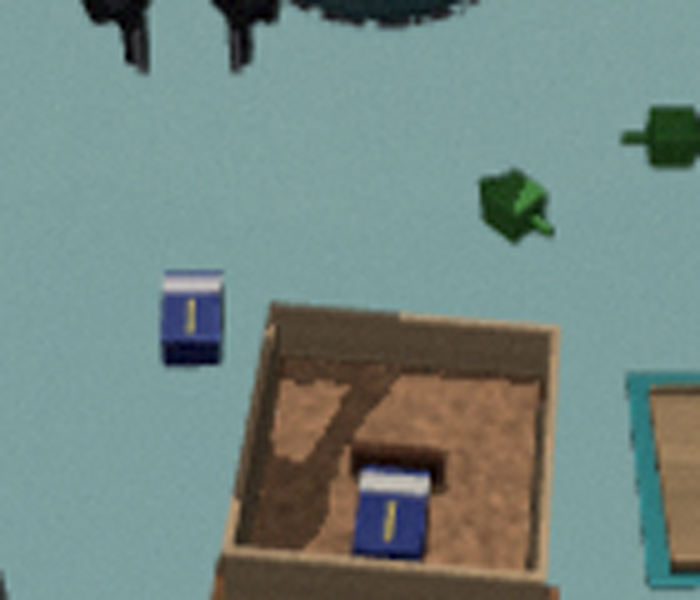

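View pics/c5wrist.png

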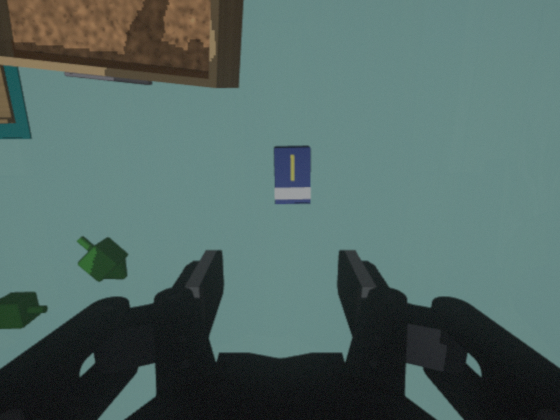

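Emit:
jog_arm(
  turn=[
    [0, -0.013, 0],
    [0, 0, 0],
    [0, 0, 0],
    [0, 0, 0],
    [0, 0, 0],
  ],
  slide=[
    [-4, 40, 14],
    [0, 50, 0],
    [0, 50, 0],
    [0, 45, 0],
    [0, 15, 0],
  ],
  grip=[70, 70, 70, 70, 70],
)

```text
time: 41.25
tool_pos: [0.4351, -0.1392, 0.0729]
tcp_rot: [-0.015, 2.222, -2.214]
wrist_force: [-1.6, 0.9, -0.5]
width: 0.701
```

```bash
python3 -c "
from h import *
s,_=jaw();to([.4382,-.1428,.022],down(-np.pi/2+.007));shot('wrist','c6.png')"
```

```text
t 41.25 pos [ 0.4351 -0.1392  0.0729] fingers [-0.0027  0.0036 -1.    ] jaw [ 0.0104 -0.9999 -0.0036] -1.5603797418461116 F [-1.5931  0.8623 -0.5004] w 0.7006902554901318 q [-0.366   0.0393  2.2176  0.0031  0.8885  1.1924]
slide [-3.2 50.9  3.8] | 2 rows of [-1.6 25.4  1.9]
turn [0.004 0.003 0.003] 1 rows of [0.004 0.003 0.003]
```

View pics/c6.png

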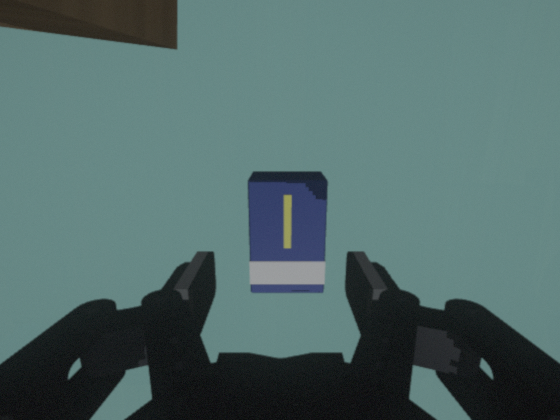

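Emit:
jog_arm(
  turn=[
    [0, 0, 0],
    [0, 0, 0],
    [0, 0, 0],
    [0, 0, 0],
    [0, 0, 0],
  ],
  slide=[
    [-2, 10, 4],
    [0, 22, 0],
    [0, 17, 0],
    [0, 0, 0],
    [0, 0, 0],
  ],
  grip=[70, 70, 70, 70, 70],
)

```text
time: 41.8
tool_pos: [0.4417, -0.1459, 0.0303]
tcp_rot: [-0.002, 2.212, -2.214]
wrist_force: [0.0, 0.1, -0.9]
width: 0.698
```

Emit:
jog_arm(
  turn=[
    [0, 0, 0],
    [0, 0, 0],
    [0, 0, 0],
    [0, 0, 0],
    [0, 0, 0],
  ],
  slide=[
    [0, 0, 0],
    [0, 0, 0],
    [0, 0, 0],
    [0, 0, 0],
    [0, -5, 0],
  ],
  grip=[30, 30, 30, 30, 30],
)

```text
time: 42.3
tool_pos: [0.4403, -0.1456, 0.0347]
tcp_rot: [-0.003, 2.213, -2.214]
wrist_force: [0.2, -0.0, -1.1]
width: 0.481
```

Emit:
jog_arm(
  turn=[
    [0, 0, 0],
    [0, 0, 0],
    [0, 0, 0],
    [0, 0, 0],
    [0, 0.1, 0],
  ],
  slide=[
    [0, -30, 0],
    [0, -50, 0],
    [0, -50, 0],
    [0, -50, 0],
    [0, -30, 0],
  ],
  grip=[30, 30, 30, 30, 30],
)

```text
time: 42.8
tool_pos: [0.4399, -0.146, 0.249]
tcp_rot: [-0.114, -2.177, 2.181]
wrist_force: [1.0, 0.3, -0.9]
width: 0.481
```

```bash
python3 -c "
from h import *
s,_=jaw();to(b2w([-.049,0,.128+.1]),RB2);shot('wrist','c7.png')"
```

```text
t 42.8 pos [ 0.4399 -0.146   0.249 ] fingers [ 0.0112 -0.0022 -0.9999] jaw [-0.0929 -0.9957  0.0012] -1.663862313186189 F [ 0.992   0.2568 -0.8635] w 0.4806891563508459 q [-0.3756 -0.1537  2.042   0.0021  1.242   1.2876]
slide [-127.    16.5 -169.1] | 5 rows of [-25.4   3.3 -33.8]
turn [-0.     0.018  0.089] 1 rows of [-0.     0.018  0.089]
```

View pics/c7.png

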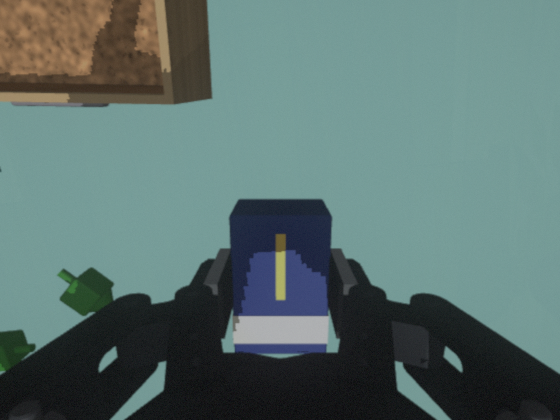

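Emit:
jog_arm(
  turn=[
    [0, 0, 0],
    [0, 0, 0],
    [0, 0, 0.03],
    [0, 0.009, 0.03],
    [0, 0.009, 0.029],
  ],
  slide=[
    [-22, 0, -30],
    [-26, 0, -35],
    [-26, 0, -35],
    [-26, 0, -35],
    [-26, 0, -34],
  ],
  grip=[30, 30, 30, 30, 30],
)

```text
time: 43.35
tool_pos: [0.5802, 0.0125, 0.2468]
tcp_rot: [-0.225, -2.205, 2.213]
wrist_force: [0.2, -0.1, 0.7]
width: 0.482
```

Emit:
jog_arm(
  turn=[
    [0, 0, 0],
    [0, 0, 0],
  ],
  slide=[
    [0, 0, 0],
    [0, 0, 0],
  ],
  grip=[30, 30],
)

```text
time: 43.55
tool_pos: [0.5794, 0.0118, 0.2467]
tcp_rot: [-0.221, -2.205, 2.213]
wrist_force: [-0.1, -0.2, -1.6]
width: 0.481
```

```bash
python3 -c "
from h import *
s,_=jaw();print(w2b(s['tool_pos']));to(b2w([-.050,0,.128+.02]),RB2);shot('wrist','c8.png')"
```

```text
t 43.55 pos [0.5794 0.0118 0.2467] fingers [ 0.0923 -0.0089 -0.9957] jaw [-0.1065 -0.9943 -0.001 ] -1.6775017320701213 F [-0.1417 -0.154  -1.568 ] w 0.4813168053088648 q [-0.0185  0.0279  1.8782 -0.0079  1.1429  1.6619]
[-0.0507  0.0009  0.2412]
slide [-1.4 93.2  1. ] | 2 rows of [-0.7 46.6  0.5]
turn [0.001 0.004 0.007] 1 rows of [0.001 0.004 0.007]
```

View pics/c8.png

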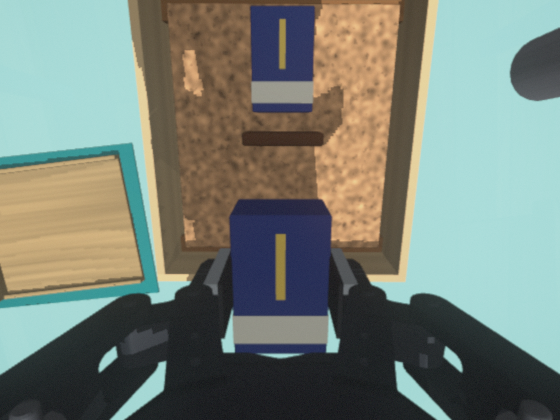

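Emit:
jog_arm(
  turn=[
    [0, 0, 0.007],
    [0, 0, 0],
    [0, 0, 0],
    [0, 0, 0],
    [0, 0, 0],
  ],
  slide=[
    [-1, 20, 1],
    [0, 30, 0],
    [0, 30, 0],
    [0, 12, 0],
    [0, 0, 0],
  ],
  grip=[30, 30, 30, 30, 30],
)

```text
time: 44.1
tool_pos: [0.5876, 0.0081, 0.1534]
tcp_rot: [-0.229, -2.204, 2.213]
wrist_force: [-0.5, 0.2, -0.5]
width: 0.482
```

```bash
python3 -c "
from h import *
s,_=jaw();print(w2b(s['tool_pos']));to(b2w([-.050,0,.129]),RB2)"
```

```text
t 44.1 pos [0.5876 0.0081 0.1534] fingers [ 0.0957 -0.0096 -0.9954] jaw [-0.1102 -0.9939 -0.001 ] -1.6811728975706732 F [-0.5186  0.1678 -0.5194] w 0.48212404353232546 q [-0.0245  0.1213  1.9592 -0.0088  0.965   1.6614]
[-0.0515 -0.0018  0.1475]
slide [-1.6 18.5 -1.8] | 1 rows of [-1.6 18.5 -1.8]
turn [0.001 0.001 0.004] 1 rows of [0.001 0.001 0.004]
```

Emit:
jog_arm(
  turn=[
    [0, 0, 0],
    [0, 0, 0],
    [0, 0, 0],
    [0, 0, 0],
    [0, 0, 0],
  ],
  slide=[
    [0, 6, -1],
    [0, 6, 0],
    [0, 3, 0],
    [0, 0, 0],
    [0, 0, 0],
  ],
  grip=[30, 30, 30, 30, 30],
)

```text
time: 44.6
tool_pos: [0.592, 0.0101, 0.1416]
tcp_rot: [-0.234, -2.208, 2.216]
wrist_force: [0.3, -0.0, -0.9]
width: 0.478
```

Emit:
jog_arm(
  turn=[
    [0, 0, 0],
    [0, 0, 0],
    [0, 0, 0],
    [0, 0, 0],
  ],
  slide=[
    [0, 2, 0],
    [0, 2, 0],
    [0, 0, 0],
    [0, 0, 0],
  ],
  grip=[30, 30, 30, 30],
)

```text
time: 45.0
tool_pos: [0.592, 0.01, 0.137]
tcp_rot: [-0.233, -2.207, 2.216]
wrist_force: [0.0, -0.1, -1.7]
width: 0.478
```

```bash
python3 -c "
from h import *
s,_=jaw();print(w2b(s['tool_pos']));to(b2w([-.050,0,.129]),RB2)"
```

```text
t 45.0 pos [0.592 0.01  0.137] fingers [ 0.1012 -0.0094 -0.9948] jaw [-0.1087 -0.9941 -0.0017] -1.6797165929984244 F [ 0.0172 -0.1333 -1.6876] w 0.47818349326199205 q [-0.0211  0.1438  1.9674 -0.0091  0.9289  1.6637]
[-0.049   0.0005  0.1308]
slide [1.  1.8 0.5] | 1 rows of [1.  1.8 0.5]
turn [ 0.002  0.002 -0.002] 1 rows of [ 0.002  0.002 -0.002]
```

Emit:
jog_arm(
  turn=[
    [0, 0, 0],
    [0, 0, 0],
    [0, 0, 0],
    [0, 0, 0],
  ],
  slide=[
    [0, 2, 0],
    [0, 1, 0],
    [0, 0, 0],
    [0, 0, 0],
  ],
  grip=[30, 30, 30, 30],
)

```text
time: 45.4
tool_pos: [0.5926, 0.0099, 0.1352]
tcp_rot: [-0.234, -2.208, 2.216]
wrist_force: [-2.9, 1.0, 3.4]
width: 0.479
```

Contact; release, lift and retreat to the robot side, then check everything.

Emit:
jog_arm(
  turn=[
    [0, 0, 0],
    [0, 0, 0],
    [0, 0, 0],
    [0, 0, 0],
    [0, 0, 0],
  ],
  slide=[
    [0, 0, 0],
    [0, 0, 0],
    [0, 0, 0],
    [0, -15, 0],
    [0, -35, 0],
  ],
  grip=[62, 62, 62, 62, 62],
)

```text
time: 45.9
tool_pos: [0.5846, 0.0104, 0.1812]
tcp_rot: [-0.225, -2.204, 2.213]
wrist_force: [0.4, -0.4, -0.2]
width: 0.617
```

Emit:
jog_arm(
  turn=[
    [0, 0, 0],
    [0, 0, 0],
    [0, 0, -0.1],
    [0, 0, 0],
    [0, 0, 0],
  ],
  slide=[
    [0, -45, 0],
    [0, -45, 0],
    [40, 0, 0],
    [40, 0, 30],
    [30, 0, 35],
  ],
  grip=[62, 62, 62, 62, 62],
)

```text
time: 46.4
tool_pos: [0.461, -0.0411, 0.2703]
tcp_rot: [-0.118, -2.17, 2.167]
wrist_force: [1.5, -0.2, -0.1]
width: 0.623
```

Emit:
jog_arm(
  turn=[
    [0, 0, 0],
    [0, 0, 0],
    [0, 0, 0],
    [0, 0, 0],
    [0, 0, 0],
  ],
  slide=[
    [0, 0, 45],
    [0, 0, 45],
    [0, 0, 45],
    [0, 0, 40],
    [0, 0, 0],
  ],
  grip=[62, 62, 62, 62, 62],
)

```text
time: 46.9
tool_pos: [0.4424, -0.2196, 0.2702]
tcp_rot: [-0.127, -2.163, 2.166]
wrist_force: [-0.2, 0.7, 0.4]
width: 0.624
```

```bash
cat > fin.py <<'E'
from h import *
jaw()
for n in('scene','top'):
  q=shot(n,'f_'+n+'.png');W=cloud(q);h=hsv(q);B=w2b(W);ok=np.isfinite(W[...,2])
  def pl(m,nm):
    P=B[m];A=np.c_[P[:,:2],np.ones(len(P))];zz=P[:,2]
    for i in range(5):
      c=np.linalg.lstsq(A,zz,rcond=None)[0];k=abs(A@c-zz)<.005;A=A[k];zz=zz[k]
    print(n,nm,'plane',c,len(zz),'cent',A[:,:2].mean(0),cv2.minAreaRect((A[:,:2]*1000).astype(np.float32)))
  navy=ok&(h[...,0]>105)&(h[...,0]<130)&(h[...,1]>80)
  pl(navy&(B[...,0]>.01)&(B[...,0]<.095)&(abs(B[...,1])<.08)&(B[...,2]>.118),'boxA')
  pl(navy&(B[...,0]<-.01)&(B[...,0]>-.095)&(abs(B[...,1])<.08)&(B[...,2]>.118),'boxB')
  pl(ok&(abs(B[...,0])<.09)&(abs(B[...,1])<.08)&(B[...,2]>.085)&(B[...,2]<.108),'board')
  m=ok&(abs(W[...,0]-.57)<.1)&(W[...,1]>.15)&(W[...,1]<.36)&(W[...,2]>-.02)&(W[...,2]<.04)&(h[...,0]>8)&(h[...,0]<20)&(h[...,1]<190)
  print(n,'tray',rect(W,m))
  teal=ok&(abs(W[...,0]-.57)<.12)&(W[...,1]>.12)&(W[...,1]<.42)&(h[...,0]>80)&(h[...,0]<100)&(h[...,1]>150)
  print('mat',rect(W,teal))
  for t in('menorah','canister','plant','candles0'):
    for r in nets.search_frame(t,q)[:3]: print(n,t,round(r['conf'],2),w(q,r['xyz']))
E
python3 fin.py
```

```text
t 46.9 pos [ 0.4424 -0.2196  0.2702] fingers [ 0.0034 -0.0014 -1.    ] jaw [-0.1138 -0.9935  0.001 ] -1.684862818494164 F [-0.1836  0.7032  0.4102] w 0.6235707139790938 q [-0.5116 -0.0996  1.9551  0.0005  1.2824  1.1731]
scene boxA plane [-0.0083  0.0201  0.1278] 154 cent [0.0624 0.0005] ((53.405250549316406, -0.15998268127441406), (70.24213409423828, 40.381385803222656), 1.7613754272460938)
scene boxB plane [-0.0034  0.0118  0.1271] 129 cent [-0.0424  0.0007] ((-50.95001983642578, 0.37751197814941406), (71.87776947021484, 40.782630920410156), 1.2968850135803223)
scene board plane [-0.0005 -0.0004  0.0975] 1310 cent [-0.0075  0.0008] ((-9.723701477050781, 0.0132293701171875), (159.90956115722656, 160.4759979248047), 89.97444152832031)
scene tray (array([0.5758, 0.2698]), array([153.5, 165.8]), 0.8, np.int64(1799))
mat (array([0.574 , 0.2692]), array([177.9, 195.5]), 0.3, np.int64(256))
scene menorah 0.59 [0.4128 0.511  0.1082]
scene canister 0.82 [ 0.7088 -0.2802  0.097 ]
scene plant 0.89 [ 0.4711 -0.585   0.0599]
scene candles0 0.78 [ 0.6948 -0.001   0.1438]
scene candles0 0.49 [0.6
[... 277 characters left out ...]
-0.07528114318847656), (65.87066650390625, 38.385494232177734), 1.6972054243087769)
top board plane [-0.0004  0.0006  0.0973] 2689 cent [-0.0013 -0.0006] ((-0.0089569091796875, -0.0092926025390625), (159.95281982421875, 179.9103546142578), 89.99974060058594)
top tray (array([0.5726, 0.2733]), array([149.1, 171.9]), 1.1, np.int64(2752))
mat (array([0.5713, 0.27  ]), array([193.6, 175.7]), 89.6, np.int64(508))
top menorah 0.96 [0.3905 0.5117 0.0985]
top canister 0.63 [ 0.6788 -0.2816  0.0985]
top plant 0.72 [ 0.4514 -0.5838  0.0596]
top plant 0.32 [0.5706 0.2806 0.0057]
top plant 0.28 [ 0.6813 -0.2781  0.0993]
top candles0 0.74 [0.5916 0.0103 0.1359]
top candles0 0.73 [ 0.6922 -0.003   0.142 ]
```

View pics/f_scene.png

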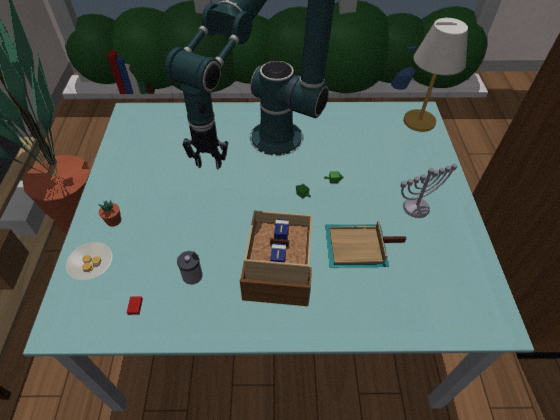

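View pics/f_top.png

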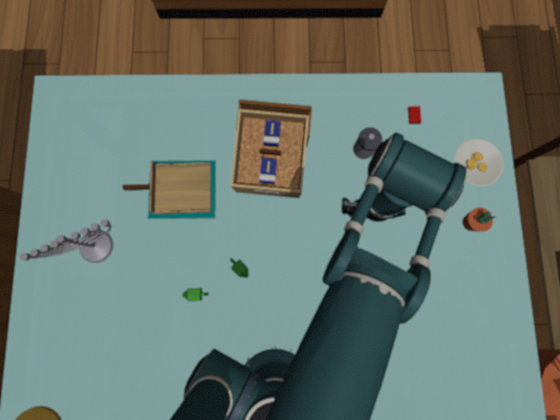

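```bash
python3 -c "
from h import *
print(bot.finish_job())"
```

```text
the job is handed in; nothing more can be done
None
```

The job is finished and handed in at about 47 s of robot time. `finish_job` reports no verdict, so the success of the run rests on the checks below.

**What was done**
- I put the green dreidel farthest from the base and the crimson one on the tray beside the blue and amber. The two nearer green look-alikes were left where they were.
- I lifted the tray by its handle and tipped it about 0.7 rad over the bin. All four dreidels slid in, and I set the tray back on the mat.
- I laid the board on the ledges, rib up, then placed the two candle boxes I could find on it, one on each side of the rib. Before I picked up the board it had been knocked about 35 mm aside, so I measured it again first.

**Last checks, from the scene and top cameras**
- **Board:** its underside is at about 92.5 mm in the bin frame, tilted less than 0.002 rad.
- **Candle boxes:** both box tops sit at about 127 mm in the bin frame. Measured tilt is at most about 0.02 rad, and the boxes are centred near x = +52 and −52 mm.
- **Tray:** its centre is within about 4 mm of the mat's centre, and it looks level.
- **Left alone:** the menorah, canister and plant read within a few millimetres of where they started.
- **Robot:** clear of everything.

**Doubts**
- **Blue dreidel:** it stands on its tip in the bin. Its stem top should be near 82 mm, though noisy edge pixels read up to 90 mm. The board still seated flat above it.
- **Mistyped row:** one row turned the first candle box about 0.15 rad while I was gripping it. The other box did not move.

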